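# Gauge the tower posts and sort them

## Task

The turned guide posts for the turntable towers came in the T-slot carrier rail. One after another, slide each post along the slot to the open end, lift it out, and try its thick journal in the limit gap gauge by pushing it into the throat until it stops, without forcing it. Stand the good ones (they pass the wide front gap and stop at the narrow rear gap) upright in the wooden tray, and put those that stop at the mouth or go right to the back in the sheet-metal pan; leave the other things on the bench where they are.

Things in the scene. Friction and masses are not known exactly. Their poses are not given: they have to be found in the camera images.
- post1_mid (a point): steel guide post, no. 1 from the rail's open end, 112 mm tall, 0.22 kg; point on its axis half-way up, z up. From the foot: flange 36 mm wide, 8 thick; waist 22 wide to height 26; journal (to be gauged: 30 wide if good, about 25 undersize, about 35 oversize) from 26 to 64; stem 16 wide, for gripping, from 64 to the top. Not all five are present.
- post2_mid (a point): steel guide post, no. 2 from the rail's open end, 112 mm tall, 0.22 kg; point on its axis half-way up, z up. From the foot: flange 36 mm wide, 8 thick; waist 22 wide to height 26; journal (to be gauged: 30 wide if good, about 25 undersize, about 35 oversize) from 26 to 64; stem 16 wide, for gripping, from 64 to the top. Not all five are present.
- post3_mid (a point): steel guide post, no. 3 from the rail's open end, 112 mm tall, 0.22 kg; point on its axis half-way up, z up. From the foot: flange 36 mm wide, 8 thick; waist 22 wide to height 26; journal (to be gauged: 30 wide if good, about 25 undersize, about 35 oversize) from 26 to 64; stem 16 wide, for gripping, from 64 to the top. Not all five are present.
- post4_mid (a point): steel guide post, no. 4 from the rail's open end, 112 mm tall, 0.22 kg; point on its axis half-way up, z up. From the foot: flange 36 mm wide, 8 thick; waist 22 wide to height 26; journal (to be gauged: 30 wide if good, about 25 undersize, about 35 oversize) from 26 to 64; stem 16 wide, for gripping, from 64 to the top. Not all five are present.
- post5_mid (a point): steel guide post, no. 5 from the rail's open end, 112 mm tall, 0.22 kg; point on its axis half-way up, z up. From the foot: flange 36 mm wide, 8 thick; waist 22 wide to height 26; journal (to be gauged: 30 wide if good, about 25 undersize, about 35 oversize) from 26 to 64; stem 16 wide, for gripping, from 64 to the top. Not all five are present.
- rail_exit (a point): fixed aluminium rail, 325 x 68 mm: point where its T-slot ends, on the slot floor 6 mm above the bench. x points along the slot INTO the rail: posts slide out along -x. Slot 248 mm long, then an end block. Chamber for the feet 40 mm wide; the lips over them leave a 26 mm gap, lip tops 18 mm above the slot floor. Posts can only slide along.
- rail_apron (a point): middle of the rail's open apron, 32 mm outside rail_exit along the slot, same floor height and axes: flat, 65 mm long, no walls or lips. A post standing here is clear of the lips and can be lifted out. Seen from the robot, a turntable with towers 115 mm high stands right behind the apron and the gauge, and a shelf hangs above the back of the bench.
- gauge_mouth (a point): fixed steel gap gauge on a stand: middle of its mouth, 65 mm above the bench. x points into the throat, y across. Level plate 90 mm wide, from 58 to 72 mm above the bench, column only at the back, base 10 mm high below. Throat open above and below: front gap (go) 32.5 mm wide, 40 mm deep. An oversize journal is stopped here, post axis about 6 mm outside the mouth.
- gauge_step (a point): same gauge, same axes: step in the throat 40 mm inside the mouth, where the rear gap (no-go) begins, 27.5 mm wide and 40 mm deep, closed at its back. A good journal stops at this step (post axis about 6 mm before it, 34 mm inside the mouth); an undersize one stops only at the back (axis about 67 mm inside the mouth).
- tray: loose wooden parts tray for good posts, 132 x 94 mm, 22 mm high, x along its length; inside 120 x 82 mm, floor and walls 6 mm. Origin at the centre of its underside. A small grip strip at each end.
- pan: loose dark sheet-metal pan for off-size posts, 120 x 104 mm, 30 mm high, inside 114 x 98 mm, walls and floor 3 mm. Origin at the centre of its underside, x along its length.
- driver: screwdriver, 184 mm long, lying on the bench; a bystander, origin at its middle on the bench
- caliper: sliding caliper, 67 x 200 mm, lying; a bystander, origin at its middle on the bench
- oil: oil bottle, 32 mm across, 122 mm tall, standing; a bystander, origin at its underside
- solvent: dark bottle, 36 mm across, 100 mm tall, standing; a bystander, origin at its underside
Things that resemble listed ones, but are neither listed nor needed, are in the scene too. Leave any blue look-alike of the part that bears post3_mid alone.

How it is judged:
By the outcome, as a careful person would: the job done as asked, in the order asked, and still so for the second after the job is handed in, with the robot touching nothing.
Of post1, post2, post3, post4, post5 only 3 to 4 are there at a start; the rules pass over those that are not, and their reading is None.
At some moment in a run one of tray, pan may be knocked a few centimetres aside while the robot is not near it.
Once in a run the grip may slacken for a moment while it holds something.
It also fails if it takes over 210 s, if anything falls off the work surface, if the arm or the gripper's body presses on something with over 40 N, if the wrist force passes 120 N, or if a joint passes its speed limit or range.

## Robot

A 7-joint arm with a two-finger parallel gripper is mounted at the origin on a cart in front of the work surface, level with it; the furniture and walls round the work are solid. World frame = base frame: x ahead of the robot, y to its left, z up, the work surface at z = 0. Lengths are in m, angles in rad, forces in N, time in s.
With the tool pointing down it reaches from about 0.4 to 0.85 m from the base axis. Payload 4.5 kg.
Tool frame: the origin (TCP) lies at the very end of the fingers, on their centre line; the grasp point (between the pads) lies 19 mm behind it; z points along the fingers, y is the line along which they close (so a half turn about z gives the same grasp; the last joint's range is limited). The gripper opens to 88 mm and grips with 3 to 60 N. Pads are 18 mm wide; open, the fingers measure 123 mm over their backs; the gripper's body (75 mm by 187 mm) begins 45 mm behind the grasp point.
Start: joints at [-1.095, 0.689, -0.195, 1.565, 0.157, 0.902, -0.215], TCP at [0.267, 0.565, 0.239] pointing down, gripper open.
Joint ranges: [-3.01, 3.01], [-0.46, 2.08], [-1.47, 1.51], [0.13, 2.56], [-1, 4.14], [0.04, 2.09], [-2.66, 2.66]. Speed limits (rad/s): [2.57, 2.57, 3.14, 3.14, 3.14, 3.14, 3.14].

## Interface

Orientations are given as a 3x3 rotation matrix whose columns are the frame's x, y, z axes.
In Python, from rig import read_state, capture, job_done gives the robot as it stands. The module is installed in compiled form; this text tells all that it offers.
- The arm moves only by the tool send_rows, never from a script. Its argument "series" is one flat list of numbers, 7 for each row, row after row: the shift along the tool's x, y, z in units of 30 mm (1.0 is 30 mm), then the turn, a rotation vector about the tool's x, y, z in rad, then the opening, from 0 (shut) to 1 (fully open). In form: [x, y, z, rx, ry, rz, grip, x, y, z, rx, ry, rz, grip, ...]. A call has 1 to 12 rows; each row is the pose to reach, as a shift and turn from the pose commanded when the call began, along the tool's axes at that moment; what a row does not reach only later rows make up. A row lasts 1/12 s, in which the tool goes at most 41.7 mm and 7.16 degrees, less where a joint would pass 70% of its speed; a pose out of reach is approached as far as the arm can. A call with a gripper value outside its range is refused whole. The fingers move at their own pace and stop on an object; the grip force is fixed at half the most. Time passes only in rows, so rows that repeat a pose let the fingers close. It gives the time, the measured TCP pose, the force, the opening and the grip force at its end, in the units of the state.
- read_state(): the state, without advancing time (a new reading comes with each control period).
- capture(name): name is "scene" or "side" or "wrist"; returns a dict with "pixels" (480x640x3 uint8, red, green, blue), "K" (3x3 intrinsics, pixels), "k1" (the pictures are not rectified: a ray, as slopes to the right and down, at radius r is drawn at 1 + k1 r^2 times it, then the intrinsics apply), "R" (3x3) and "t" (3): a world point X has camera coordinates R X + t. Camera axes: x right, y down, z forward; pixel columns grow to the right and rows downward; lengths in m; the calibration is good to about 2 mm. A picture is of the moment at which its call begins. There is no depth.
- job_done(): hands the job in; it is judged then, once.
The state is a dict: "clock": time; "qpos": joint angles; "dq": joint speeds; "joint_efforts": joint torques, N m; "position": TCP position; "tcp_rot": TCP orientation; "force": force on the tool from outside, world axes, zero at the start; "wrist_torque": the same for the moment, N m; "width": finger opening in m; "finger_force": force on a finger pad.
Only numpy, scipy, OpenCV 4.12 (cv2) and the standard library are available. Lean on these libraries where they do the work, as an engineer would, in place of code of your own. Each camera call takes 0.05 s, during which the arm holds its last target. There are 200 camera calls.

## Working session

There is one attempt and no reset: what is moved stays moved. The work goes in short steps, Python scripts to look and compute and a tool call to move; the robot and the scene stay as the last step left them, time stands still between calls to the robot, and variables do not carry over. Pictures are saved under pics/ and viewed, at most 14 in all, crops included, and the job is handed in when it is done.

Besides the shell and the picture viewer there is one more tool, called as name(argument=value, ...), one argument or row to a line, values as JSON. send_rows: Moves the arm, as the interface text tells. Its arguments: {"type":"object","properties":{"series":{"type":"array","items":{"type":"number"}}},"required":["series"]}

```bash
mkdir -p pics; cat > h.py <<'E'
import numpy as np, cv2
from rig import read_state, capture, job_done
def snap(n,f):
    c=capture(n); cv2.imwrite('pics/'+f,c['pixels'][:,:,::-1]); np.savez('pics/'+f+'.npz',**c); return c
def load(f): return dict(np.load('pics/'+f+'.npz'))
def ray(c,u,v):
    K=c['K'];k=float(c['k1']);d=np.array([(u-K[0,2])/K[0,0],(v-K[1,2])/K[1,1]])
    s=d.copy()
    for _ in range(30): s=d/(1+k*(s@s))
    R=c['R'];return -R.T@c['t'], R.T@np.array([s[0],s[1],1])
def onz(c,u,v,z):
    o,d=ray(c,u,v); return o+d*(z-o[2])/d[2]
def proj(c,X):
    p=c['R']@np.asarray(X,float)+c['t'];s=p[:2]/p[2];s=s*(1+float(c['k1'])*(s@s));return c['K'][:2,:2]@s+c['K'][:2,2]
E
python3 - <<'E'
from h import *
for n in ['scene','side','wrist']:
    c=snap(n,n+'0.png'); print(n,-c['R'].T@c['t'],c['R'][2],c['K'][0,0],c['k1'])
print(read_state())
E
```

```text
scene [-0.16942027  0.82744974  0.70122153] [ 0.48694241 -0.70565582 -0.51472026] 461.16356614798144 -0.11002017599859046
side [ 0.38664983 -1.40061847  0.95231463] [ 0.01748867  0.84682056 -0.53159109] 529.1329401604262 -0.05189689509295922
wrist [0.19278467 0.6004753  0.38475783] [ 0.28972173 -0.13890341 -0.94697791] 411.37717384478407 -0.08607039723718285
{'clock': 0.15, 'qpos': array([-1.0952063 ,  0.68976728, -0.1945347 ,  1.56606488,  0.15729852,
        0.902531  , -0.21509968]), 'dq': array([-0.0005081 , -0.00285255, -0.00122216, -0.00382031,  0.00138684,
        0.00136466, -0.00128007]), 'joint_efforts': array([-1.89020386e-03, -5.27856302e+01, -1.26894180e+00, -1.53584129e+01,
       -5.26090886e-02,  3.85911597e-03,  1.08011920e-04]), 'position': array([0.26705221, 0.56455243, 0.2381202 ]), 'tcp_rot': array([[-9.04015776e-01,  4.27498806e-01, -4.96968191e-04],
       [ 4.27499083e-01,  9.04014864e-01, -1.28826977e-03],
       [-1.01467157e-04, -1.37706964e-03, -9.99999047e-01]]), 'force': array([0.05749729, 0.052563  , 1.24670952]), 'wrist_torque': array([-0.00697829, -0.00622918, -0.04529066]), 'finger_force': 0.0, 'width': 0.08819438317731211}
```

View pics/scene0.png

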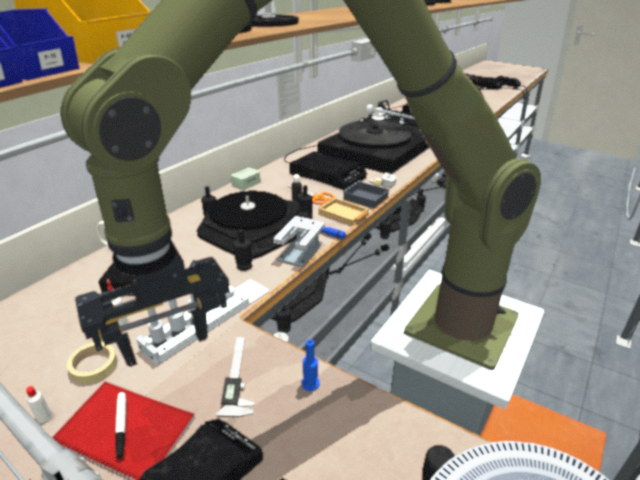

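View pics/side0.png

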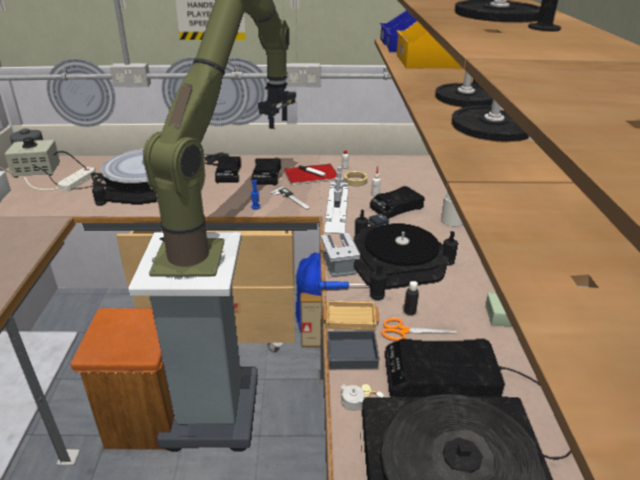

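The scene view shows the rail near (190,325), the gauge at (298,240), the tray at (345,210) and the pan at (366,192). In the side view they are at about (337,205), (341,252), (351,316) and (352,348). I'll enlarge both.

```bash
python3 - <<'E'
from h import *
a=cv2.imread('pics/scene0.png')[165:365,130:395]; b=cv2.imread('pics/side0.png')[165:375,310:480]
cv2.imwrite('pics/a.png',cv2.resize(a,None,fx=3,fy=3,interpolation=cv2.INTER_CUBIC))
cv2.imwrite('pics/b.png',cv2.resize(b,(0,0),fx=2.8,fy=2.8,interpolation=cv2.INTER_CUBIC))
E
```

```text
(no output)
```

View pics/a.png

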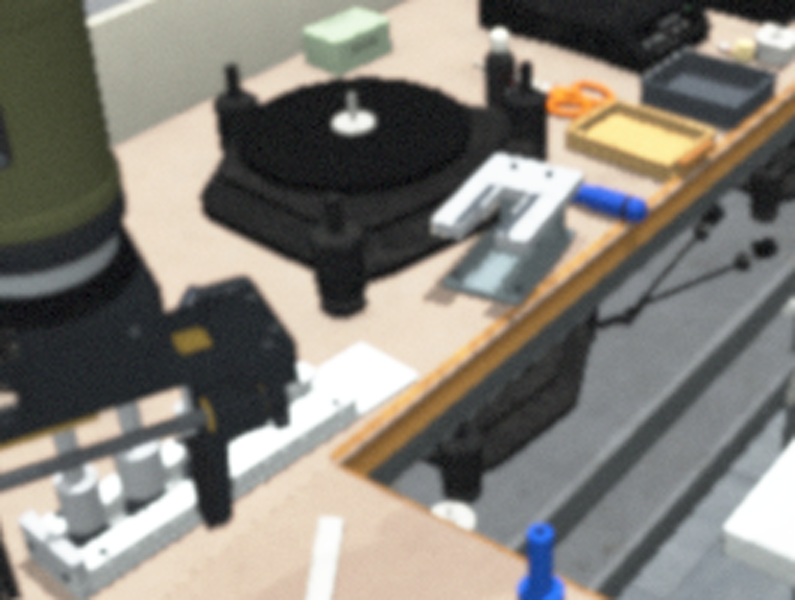

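View pics/b.png

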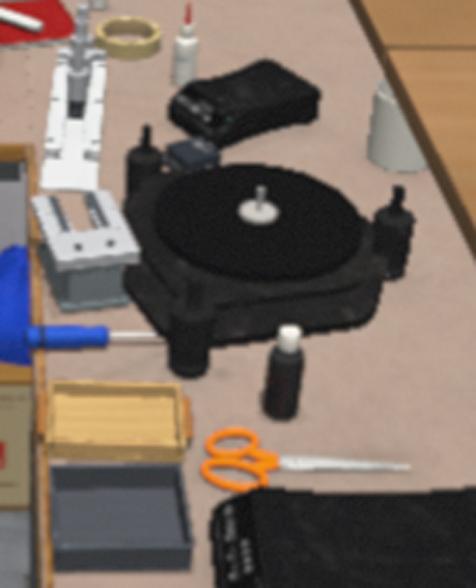

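View pics/wrist0.png

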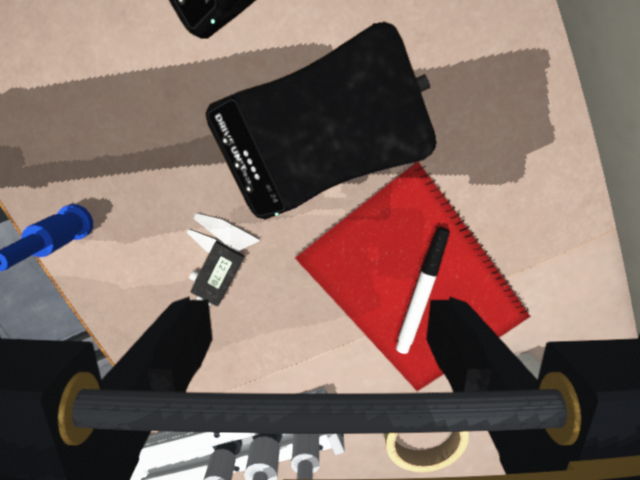

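```bash
python3 - <<'E'
from h import *
s=load('scene0.png'); d=load('side0.png')
P=lambda c,cr,x,y,z: print(onz(c,*( (130+x/3,165+y/3) if cr=='a' else (310+x/2.8,165+y/2.8)),z).round(3),z)
for x,y,z in [(25,520,.024),(82,572,.024),(415,375,.006),(365,345,.006),(355,400,.024),(497,152,.072),(585,178,.072),(433,220,.072),(515,243,.072),(715,135,.022),(612,100,.022),(568,132,.022),(672,160,.022),(642,83,.03),(680,50,.03),(775,85,.03),(737,112,.03)]: P(s,'a',x,y,z)
print('side')
for x,y,z in [(40,185,.006),(97,190,.006),(33,198,.072),(110,190,.072),(50,262,.072),(137,258,.072),(52,385,.022),(182,380,.022),(47,445,.022),(185,450,.022),(52,465,.03),(183,463,.03),(190,548,.03),(50,545,.03)]: P(d,'b',x,y,z)
c=load('wrist0.png'); st=read_state(); print(proj(c,st['position']))
E
```

```text
[0.541 0.459 0.024] 0.024
[0.468 0.468 0.024] 0.024
[0.436 0.154 0.006] 0.006
[0.497 0.146 0.006] 0.006
[0.439 0.223 0.024] 0.024
[ 0.534 -0.093  0.072] 0.072
[ 0.437 -0.098  0.072] 0.072
[0.506 0.038 0.072] 0.072
[0.425 0.028 0.072] 0.072
[ 0.423 -0.325  0.022] 0.022
[ 0.557 -0.334  0.022] 0.022
[ 0.554 -0.244  0.022] 0.022
[ 0.433 -0.253  0.022] 0.022
[ 0.543 -0.375  0.03 ] 0.03
[ 0.553 -0.476  0.03 ] 0.03
[ 0.418 -0.454  0.03 ] 0.03
[ 0.422 -0.371  0.03 ] 0.03
side
[0.44  0.148 0.006] 0.006
[0.509 0.136 0.006] 0.006
[0.428 0.012 0.072] 0.072
[0.516 0.029 0.072] 0.072
[ 0.443 -0.115  0.072] 0.072
[ 0.535 -0.108  0.072] 0.072
[ 0.441 -0.257  0.022] 0.022
[ 0.571 -0.251  0.022] 0.022
[ 0.434 -0.346  0.022] 0.022
[ 0.563 -0.354  0.022] 0.022
[ 0.437 -0.383  0.03 ] 0.03
[ 0.557 -0.381  0.03 ] 0.03
[ 0.552 -0.488  0.03 ] 0.03
[ 0.432 -0.484  0.03 ] 0.03
[317.790131   316.38012064]
```

send_rows(
  series=[-8.8,-1.9,-2,0,0,1.24,0.5,-8.8,-1.9,-2,0,0,1.24,0.5,-8.8,-1.9,-2,0,0,1.24,0.5,-8.8,-1.9,-2,0,0,1.24,0.5,-8.8,-1.9,-2,0,0,1.24,0.5,-8.8,-1.9,-2,0,0,1.24,0.5,-8.8,-1.9,-2,0,0,1.24,0.5,-8.8,-1.9,-2,0,0,1.24,0.5,-8.8,-1.9,-2,0,0,1.24,0.5,-8.8,-1.9,-2,0,0,1.24,0.5,-8.8,-1.9,-2,0,0,1.24,0.5,-8.8,-1.9,-2,0,0,1.24,0.5],
)

```text
clock: 1.15
position: [0.4812, 0.4006, 0.2984]
tcp_rot: [[0.107, 0.994, -0.0], [0.994, -0.107, -0.001], [-0.001, -0.0, -1.0]]
force: [-0.3, -0.4, -0.1]
width: 0.044
finger_force: 0.0
```

```bash
python3 - <<'E'
from h import *
c=snap('wrist','w1.png'); s=read_state(); print(s['position'],s['tcp_rot'].round(3),s['qpos'].round(2),s['force'],-c['R'].T@c['t'])
E
```

```text
[0.48115871 0.40068152 0.29846703] [[ 0.107  0.994 -0.   ]
 [ 0.994 -0.107 -0.   ]
 [-0.    -0.    -1.   ]] [-0.84  0.63  0.14  1.5  -0.1   1.02 -0.79] [-0.18407176 -0.06318184 -0.68311373] [0.49173397 0.48405036 0.44510884]
```

View pics/w1.png

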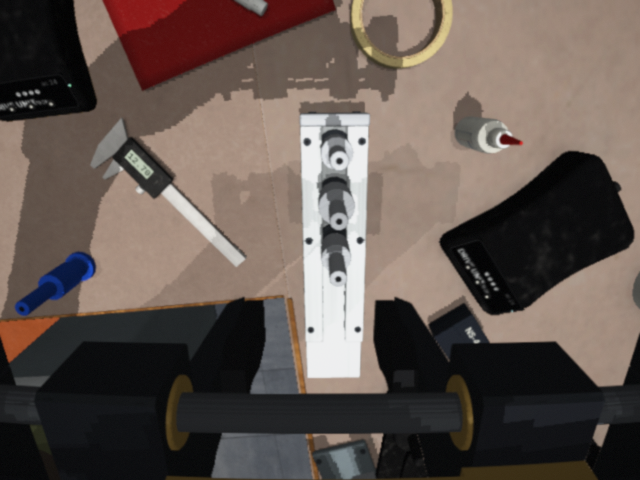

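Wrist view: three posts in the rail, stem tops at (338,279), (339,221) and (340,157). The apron runs from row 343 to 377. The blue post at (60,285) is the look-alike and stays where it is.

```bash
python3 - <<'E'
from h import *
c=load('w1.png')
for n,u,v,z in [('p1',338,279,.118),('p2',339,221,.118),('p3',340,157,.118),('exL',307,341,.024),('exR',363,341,.024),('apL',308,378,.006),('apR',359,377,.006),('endL',301,114,.024),('endR',369,114,.024),('apexL',307,345,.006),('apexR',361,345,.006)]: print(n,onz(c,u,v,z).round(4))
i=cv2.imread('pics/w1.png')[100:400,270:400]; cv2.imwrite('pics/w1c.png',cv2.resize(i,None,fx=2,fy=2,interpolation=cv2.INTER_CUBIC) if 0 else cv2.resize(i[:200],None,fx=3,fy=3,interpolation=cv2.INTER_CUBIC))
E
```

```text
p1 [0.4923 0.3355 0.118 ]
p2 [0.4979 0.3876 0.118 ]
p3 [0.5035 0.4399 0.118 ]
exL [0.4485 0.2164 0.024 ]
exR [0.5147 0.2092 0.024 ]
apL [0.4414 0.1495 0.006 ]
apR [0.5069 0.1439 0.006 ]
endL [0.4725 0.4735 0.024 ]
endR [0.5393 0.4665 0.024 ]
apexL [0.446  0.1992 0.006 ]
apexR [0.5128 0.1919 0.006 ]
```

View pics/w1c.png

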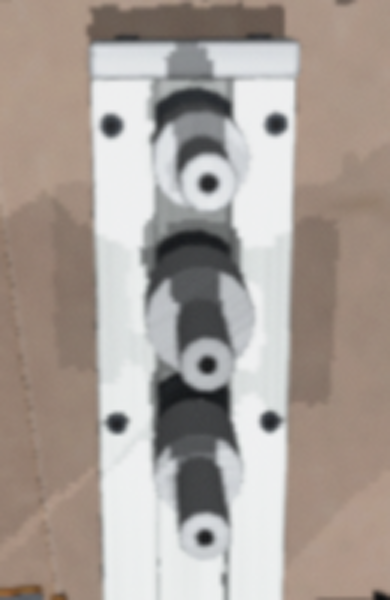

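send_rows(
  series=[-2.12,0.6,2,0,0,0,0.5,-2.12,0.6,2,0,0,0,0.5,-2.12,0.6,4,0,0,0,0.5,-2.12,0.6,5.2,0,0,0,0.5,-2.12,0.6,6.2,0,0,0,0.5,-2.12,0.6,7.2,0,0,0,0.5,-2.12,0.6,7.2,0,0,0,0.5,-2.12,0.6,7.2,0,0,0,0.5],
)

```text
clock: 1.87
position: [0.4914, 0.3349, 0.0817]
tcp_rot: [[0.109, 0.994, -0.003], [0.994, -0.109, -0.002], [-0.002, -0.003, -1.0]]
force: [1.0, -0.4, 0.7]
width: 0.0441
finger_force: 0.0
```

```bash
python3 - <<'E'
from h import *
c=snap('wrist','w2.png'); s=read_state(); print(s['position'],s['tcp_rot'].round(3),s['force'])
print(proj(c,s['position']))
E
```

```text
[0.49292385 0.33588742 0.08368716] [[ 0.11   0.994  0.001]
 [ 0.994 -0.11   0.001]
 [ 0.001  0.001 -1.   ]] [ 1.16954052 -0.04271283  1.08270131]
[318.80495804 319.35950583]
```

View pics/w2.png

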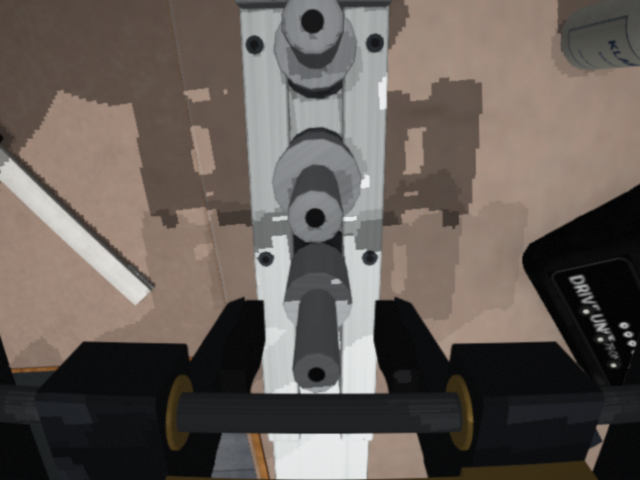

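The post is centred between the pads, so I'll close and slide it.

send_rows(
  series=[0,0,0,0,0,0,0,0,0,0,0,0,0,0,0,0,0,0,0,0,0,0,0,0,0,0,0,0,0,0,0,0,0,0,0,0,0,0,0,0,0,0],
)

```text
clock: 2.42
position: [0.4923, 0.3361, 0.0839]
tcp_rot: [[0.11, 0.994, 0.001], [0.994, -0.11, 0.001], [0.001, 0.0, -1.0]]
force: [-2.5, 1.0, 7.8]
width: 0.0152
finger_force: 29.9
```

send_rows(
  series=[-0.3,0,0,0,0,0,0,-0.8,0,0,0,0,0,0,-1.3,0,0,0,0,0,0,-1.8,0,0,0,0,0,0,-2.3,0,0,0,0,0,0,-2.8,0,0,0,0,0,0,-3.3,0,0,0,0,0,0,-3.8,0,0,0,0,0,0,-4.3,0,0,0,0,0,0,-4.8,0,0,0,0,0,0,-5.2,0,0,0,0,0,0,-5.2,0,0,0,0,0,0],
)

```text
clock: 3.42
position: [0.4748, 0.1767, 0.0829]
tcp_rot: [[0.115, 0.993, -0.001], [0.993, -0.115, -0.003], [-0.003, -0.001, -1.0]]
force: [-0.9, -0.4, 0.8]
width: 0.0007
finger_force: 0.0
```

```bash
python3 - <<'E'
from h import *
c=snap('wrist','w3.png'); d=snap('scene','s3.png'); s=read_state(); print(s['position'],s['tcp_rot'].round(3),s['force'],s['width'])
a=c['pixels'][:,100:540,::-1];b=cv2.resize(d['pixels'][180:320,200:340,::-1],(360,360))
o=np.zeros((480,800,3),np.uint8);o[:,:440]=a;o[:360,440:]=b;cv2.imwrite('pics/v3.png',o)
E
```

```text
[0.47539526 0.18038844 0.08285524] [[ 0.112  0.994  0.   ]
 [ 0.994 -0.112  0.001]
 [ 0.001  0.    -1.   ]] [0.2833199  0.65065381 0.29564554] 0.0006265406254894217
```

View pics/v3.png

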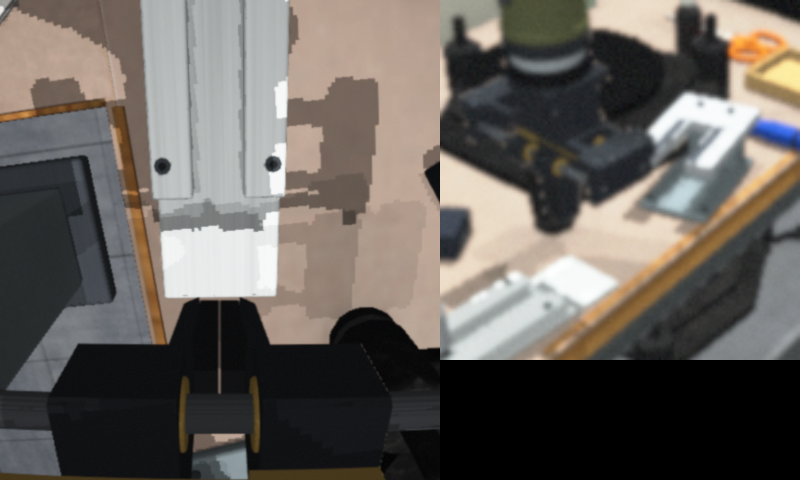

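```bash
python3 - <<'E'
from h import *
d=snap('side','d3.png')
cv2.imwrite('pics/v4.png',cv2.resize(d['pixels'][165:275,310:400,::-1],None,fx=5,fy=5,interpolation=cv2.INTER_CUBIC))
E
```

```text
(no output)
```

View pics/v4.png

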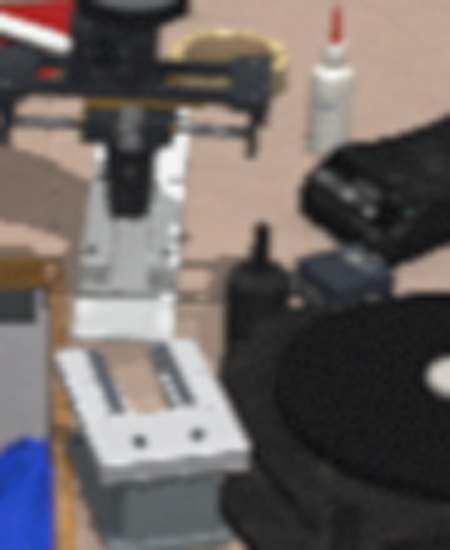

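send_rows(
  series=[0,0,-1.4,0,0,0,0.5,0,0,-2.8,0,0,0,0.5,0,0,-4.2,0,0,0,0.5,2,-0.2,-7.2,0,0,0,0.5,4,-0.4,-7.2,0,0,0,0.5,7.3,-0.6,-7.2,0,0,0,0.5,7.3,-0.6,-7.2,0,0,0,0.5,7.3,-0.6,-7.2,0,0,0,0.5,7.3,-0.6,-7.2,0,0,0,0.5],
)

```text
clock: 4.32
position: [0.4801, 0.404, 0.2997]
tcp_rot: [[0.108, 0.994, 0.0], [0.994, -0.108, 0.002], [0.002, 0.0, -1.0]]
force: [-0.1, 0.3, 0.5]
width: 0.0443
finger_force: 0.0
```

```bash
python3 - <<'E'
from h import *
c=snap('wrist','w5.png'); s=read_state(); print(s['position'],s['clock'])
w=load('w1.png')['pixels'].astype(int); g=c['pixels'].astype(int)
# dark-hole check: template match of a stem top from w1
t=w[213:230,331:348].astype(np.uint8); r=cv2.matchTemplate(c['pixels'],t,cv2.TM_CCOEFF_NORMED)
r[:,:250]=0;r[:,420:]=0
for _ in range(7):
    _,m,_,l=cv2.minMaxLoc(r); u,v=l[0]+8,l[1]+8; print(round(m,2),(u,v),onz(c,u,v,.118).round(4)); r[max(0,l[1]-8):l[1]+9,max(0,l[0]-8):l[0]+9]=0
E
```

```text
[0.47843003 0.41495677 0.30081559] 4.3667
0.96 (340, 225) [0.4975 0.3876 0.118 ]
0.9 (341, 165) [0.5028 0.4372 0.118 ]
0.72 (340, 282) [0.4928 0.3358 0.118 ]
0.69 (312, 332) [0.4627 0.2884 0.118 ]
0.65 (310, 244) [0.4707 0.3736 0.118 ]
0.65 (308, 145) [0.4785 0.4556 0.118 ]
0.56 (363, 145) [0.5215 0.4511 0.118 ]
```

send_rows(
  series=[-2.1,0.6,2,0,0,0,0.5,-2.1,0.6,2,0,0,0,0.5,-2.1,0.6,4,0,0,0,0.5,-2.1,0.6,5.2,0,0,0,0.5,-2.1,0.6,6.2,0,0,0,0.5,-2.1,0.6,7.3,0,0,0,0.4,-2.1,0.6,7.3,0,0,0,0.4,-2.1,0.6,7.3,0,0,0,0,-2.1,0.6,7.3,0,0,0,0,-2.1,0.6,7.3,0,0,0,0,-2.1,0.6,7.3,0,0,0,0,-2.1,0.6,7.3,0,0,0,0],
)

```text
clock: 5.37
position: [0.4936, 0.3368, 0.0824]
tcp_rot: [[0.111, 0.994, 0.004], [0.994, -0.111, 0.003], [0.004, 0.003, -1.0]]
force: [-0.9, 0.9, 7.4]
width: 0.0149
finger_force: 29.8
```

send_rows(
  series=[0,0,0,0,0,0,0,-0.1,0,0,0,0,0,0,-0.2,0,0,0,0,0,0,-0.3,0,0,0,0,0,0],
)

```text
clock: 5.7
position: [0.4932, 0.3304, 0.0829]
tcp_rot: [[0.109, 0.994, 0.006], [0.994, -0.11, 0.007], [0.008, 0.005, -1.0]]
force: [-1.5, 4.0, 9.7]
width: 0.015
finger_force: 30.0
```

send_rows(
  series=[0,0,-0.05,0,0,0,0,0,0,-0.1,0,0,0,0,-0.1,0,-0.1,0,0,0,0,-0.2,0,-0.1,0,0,0,0,-0.3,0,-0.1,0,0,0,0],
)

```text
clock: 6.12
position: [0.4904, 0.3173, 0.0828]
tcp_rot: [[0.111, 0.994, 0.0], [0.994, -0.111, 0.0], [0.0, 0.0, -1.0]]
force: [-1.6, 2.5, 1.6]
width: 0.015
finger_force: 29.9
```

```bash
python3 - <<'E'
from h import *
c=snap('wrist','w6.png'); s=read_state(); print(s['position'],s['force'],s['wrist_torque'],s['width'],s['tcp_rot'])
E
```

```text
[0.49045081 0.31688384 0.0829034 ] [-0.35451984  1.00130837 -2.64826026] [ 0.07550177  0.08280633 -0.04541729] 0.014854541764860818 [[ 1.11480369e-01  9.93766608e-01  2.38213197e-04]
 [ 9.93766622e-01 -1.11480404e-01  1.42395969e-04]
 [ 1.68064462e-04  2.20853969e-04 -9.99999961e-01]]
```

send_rows(
  series=[-0.2,0,0,0,0,0,0,-0.5,0,0,0,0,0,0,-0.9,0,0,0,0,0,0,-1.3,0,0,0,0,0,0,-1.7,0,0,0,0,0,0,-2.1,0,0,0,0,0,0,-2.5,0,0,0,0,0,0,-2.9,0,0,0,0,0,0,-3.3,0,0,0,0,0,0,-3.7,0,0,0,0,0,0,-4.1,0,0,0,0,0,0,-4.6,0,0,0,0,0,0],
)

```text
clock: 7.17
position: [0.475, 0.1792, 0.0828]
tcp_rot: [[0.111, 0.994, 0.0], [0.994, -0.111, 0.0], [0.0, 0.0, -1.0]]
force: [-0.9, 0.2, 0.0]
width: 0.0002
finger_force: 0.0
```

```bash
python3 - <<'E'
from h import *
s=read_state(); print(s['position'],s['force'],s['wrist_torque'],s['width'])
E
```

```text
[0.47501018 0.17917132 0.08279419] [-0.87153692  0.24591704  0.03545048] [-0.09783745  0.00799289 -0.02634715] 0.00022906225794469852
```

```bash
python3 - <<'E'
from h import *
c=load('w2.png');w=load('w1.png')
print(onz(c,316,375,.118),onz(c,315,217,.118),onz(c,312,21,.118), proj(c,[.4923,.3355,.118]))
def tri(obs):
    A=np.zeros((3,3));b=np.zeros(3)
    for c,u,v in obs:
        o,d=ray(c,u,v);d/=np.linalg.norm(d);M=np.eye(3)-np.outer(d,d);A+=M;b+=M@o
    return np.linalg.solve(A,b)
print(tri([(w,338,279),(c,316,375)]),tri([(w,339,221),(c,315,217)]),tri([(w,340,157),(c,312,21)]))
c=snap('scene','s7.png'); 
E
```

```text
[0.49206671 0.33520066 0.118     ] [0.49763861 0.38772607 0.118     ] [0.50244578 0.43745927 0.118     ] [316.61621005 374.17785007]
[0.49221333 0.33598846 0.11906902] [0.49780737 0.38881036 0.12194713] [0.50310181 0.4388317  0.11048889]
```

```bash
python3 - <<'E'
from h import *
c=load('w6.png');r=load('w2.png')
print(proj(c,[.4905,.317,.118]))
t=r['pixels'][360:390,300:332];m=cv2.matchTemplate(c['pixels'],t,cv2.TM_CCOEFF_NORMED);m[:,:270]=0;m[:,340:]=0
print(cv2.minMaxLoc(m))
cv2.imwrite('pics/v6.png',c['pixels'][:,:,::-1])
s=load('s7.png')['pixels'][200:380,110:330,::-1]; s=cv2.resize(s,None,fx=1.7,fy=1.7)
o=np.zeros((480,800,3),np.uint8);o[:,:400]=c['pixels'][:,120:520,::-1];o[:s.shape[0],400:400+s.shape[1]]=s; cv2.imwrite('pics/v6.png',o)
E
```

```text
[314.81999918 374.20567273]
(-0.7160581946372986, 0.7017093300819397, (317, 443), (301, 37))
```

View pics/v6.png

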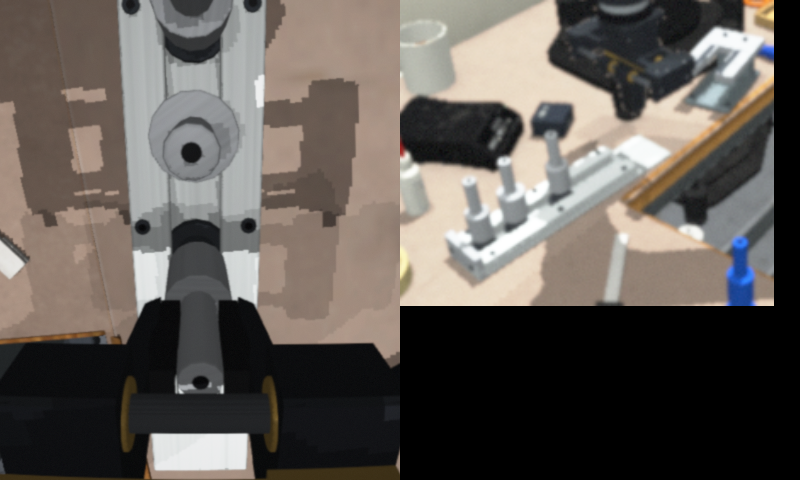

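```bash
python3 - <<'E'
from h import *
c=load('s7.png')
for x,y in [(552,134),(505,159),(470,181)]: print(onz(c,110+(x-400)/1.7,200+y/1.7,.118))
E
```

```text
[0.48511963 0.31685657 0.118     ]
[0.49470416 0.38555609 0.118     ]
[0.49640601 0.43750197 0.118     ]
```

send_rows(
  series=[0,0,-1,0,0,0,0.4,0,0,-2,0,0,0,0.4,1.3,0,-2,0,0,0,0.4,2.6,0,-2,0,0,0,0.4,3.9,0,-2,0,0,0,0.4,4.65,0,-2,0,0,0,0.4,4.65,0,-2,0,0,0,0.4,4.65,0,-1,0,0,0,0.4,4.65,0,0,0,0,0,0.4,4.65,0,0,0,0,0,0.4],
)

```text
clock: 8.05
position: [0.4874, 0.316, 0.0783]
tcp_rot: [[0.111, 0.994, -0.008], [0.994, -0.111, -0.006], [-0.007, -0.007, -1.0]]
force: [-0.9, 0.4, -0.1]
width: 0.0356
finger_force: 0.0
```

```bash
python3 - <<'E'
from h import *
c=snap('wrist','w8.png'); s=read_state(); print(s['position'],s['force'])
g=cv2.cvtColor(c['pixels'],cv2.COLOR_RGB2GRAY)[340:400,290:345]
n,l,st,ce=cv2.connectedComponentsWithStats((g<25).astype(np.uint8))
for i in range(1,n):
    if 60<st[i,4]<900: u,v=ce[i]+[290,340]; print(st[i],u,v,onz(c,u,v,.118))
print(proj(c,[.4904,.3175,.118]))
E
```

```text
[0.48855918 0.31660841 0.08052273] [-0.46153991  0.12605975  0.61809916]
[ 25  36  16  13 161] 322.54658385093165 382.0124223602485 [0.49034615 0.31612712 0.118     ]
[322.24936759 378.46447794]
```

send_rows(
  series=[-0.05,0,0,0,0,0,0.4,-0.05,0,0,0,0,0,0,-0.05,0,0,0,0,0,0,-0.05,0,0,0,0,0,0,-0.05,0,0,0,0,0,0,-0.05,0,0,0,0,0,0,-0.05,0,0,0,0,0,0,-0.05,0,0,0,0,0,0],
)

```text
clock: 8.77
position: [0.4905, 0.3181, 0.084]
tcp_rot: [[0.11, 0.994, 0.001], [0.994, -0.11, 0.001], [0.001, 0.001, -1.0]]
force: [-1.5, 0.0, 6.1]
width: 0.0151
finger_force: 29.9
```

send_rows(
  series=[0,0,-0.05,0,0,0,0,-0.1,0,-0.05,0,0,0,0,-0.2,0,-0.05,0,0,0,0,-0.3,0,-0.05,0,0,0,0],
)

```text
clock: 9.1
position: [0.4893, 0.3086, 0.0843]
tcp_rot: [[0.111, 0.994, 0.0], [0.994, -0.111, 0.001], [0.001, 0.0, -1.0]]
force: [0.7, 2.0, -0.2]
width: 0.015
finger_force: 29.9
```

send_rows(
  series=[-0.1,0,0,0,0,0,0,-0.2,0,0,0,0,0,0,-0.3,0,0,0,0,0,0,-0.4,0,0,0,0,0,0,-0.5,0,0,0,0,0,0,-0.6,0,0,0,0,0,0,-0.7,0,0,0,0,0,0,-0.8,0,0,0,0,0,0],
)

```text
clock: 9.77
position: [0.4866, 0.2841, 0.0841]
tcp_rot: [[0.111, 0.994, -0.0], [0.994, -0.111, -0.0], [-0.0, -0.0, -1.0]]
force: [-0.2, -0.2, -2.6]
width: 0.0152
finger_force: 29.9
```

Holding. I'll keep going at the same pace.

send_rows(
  series=[-0.15,0,0,0,0,0,0,-0.3,0,0,0,0,0,0,-0.45,0,0,0,0,0,0,-0.6,0,0,0,0,0,0,-0.75,0,0,0,0,0,0,-0.9,0,0,0,0,0,0,-1.05,0,0,0,0,0,0,-1.2,0,0,0,0,0,0,-1.35,0,0,0,0,0,0,-1.5,0,0,0,0,0,0,-1.65,0,0,0,0,0,0,-1.8,0,0,0,0,0,0],
)

```text
clock: 10.77
position: [0.4807, 0.2306, 0.0842]
tcp_rot: [[0.111, 0.994, 0.0], [0.994, -0.111, 0.0], [0.0, 0.0, -1.0]]
force: [-0.1, 1.0, -2.8]
width: 0.0153
finger_force: 29.9
```

send_rows(
  series=[-0.15,0,0,0,0,0,0,-0.3,0,0,0,0,0,0,-0.45,0,0,0,0,0,0,-0.6,0,0,0,0,0,0,-0.75,0,0,0,0,0,0,-0.9,0,0,0,0,0,0,-1.05,0,0,0,0,0,0,-1.2,0,0,0,0,0,0,-1.35,0,0,0,0,0,0,-1.5,0,0,0,0,0,0,-1.65,0,0,0,0,0,0,-1.75,0,0,0,0,0,0],
)

```text
clock: 11.77
position: [0.4748, 0.1781, 0.0842]
tcp_rot: [[0.111, 0.994, -0.0], [0.994, -0.111, -0.0], [-0.0, -0.0, -1.0]]
force: [-0.3, 0.0, -2.7]
width: 0.015
finger_force: 29.9
```

The post is out on the apron and still held. Next I need an accurate gauge position, so I'll view enlarged crops of it from both fixed cameras.

```bash
python3 - <<'E'
from h import *
a=cv2.imread('pics/scene0.png')[210:270,268:332]; b=cv2.imread('pics/d3.png')[222:276,318:364]
a=cv2.resize(a,None,fx=6.25,fy=6.25,interpolation=cv2.INTER_CUBIC);b=cv2.resize(b,None,fx=8,fy=8,interpolation=cv2.INTER_CUBIC)
o=np.zeros((432,770,3),np.uint8);o[:375,:400]=a;o[:432,402:770]=b
for i in range(0,400,50): cv2.line(o,(i,0),(i,4),(0,0,255));cv2.line(o,(0,i),(4,i),(0,0,255));cv2.line(o,(402,i),(406,i),(0,0,255));cv2.line(o,(402+i,0),(402+i,4),(0,0,255))
cv2.imwrite('pics/g.png',o)
E
```

```text
(no output)
```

View pics/g.png

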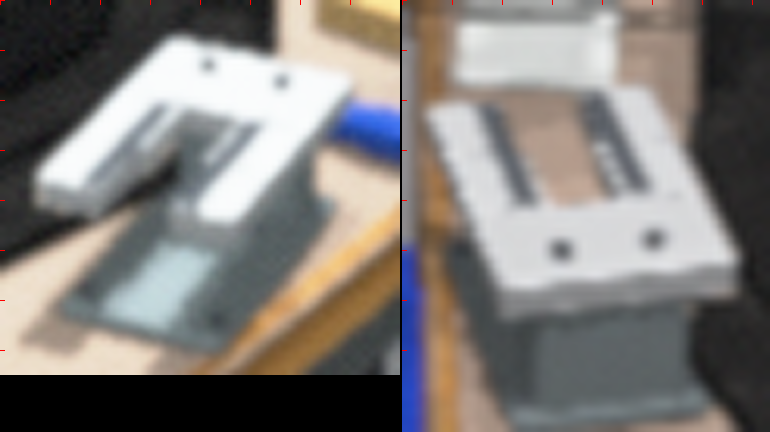

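```bash
cat >> h.py <<'E'
def tri(obs):
    A=np.zeros((3,3));b=np.zeros(3)
    for c,u,v in obs:
        o,d=ray(c,u,v);d/=np.linalg.norm(d);M=np.eye(3)-np.outer(d,d);A+=M;b+=M@o
    return np.linalg.solve(A,b)
E
python3 - <<'E'
from h import *
a=load('scene0.png');b=load('d3.png')
A=lambda x,y:(268+x/6.25,210+y/6.25); B=lambda x,y:(318+(x-402)/8,222+y/8)
for n,p,q in [('F+',(35,180),(655,88)),('F-',(240,222),(428,108)),('B+',(175,38),(740,262)),('B-',(352,76),(500,292)),('hole+',(208,66),(654,239)),('hole-',(281,81),(561,250))]:
    pa,pb=A(*p),B(*q); print(n,tri([(a,*pa),(b,*pb)]).round(4),onz(a,*pa,.072)[:2].round(4),onz(b,*pb,.072)[:2].round(4))
E
```

```text
F+ [0.5153 0.0338 0.0667] [0.5064 0.0413] [0.5166 0.0278]
F- [0.4233 0.0147 0.0689] [0.4161 0.0198] [0.4262 0.0132]
B+ [ 0.5379 -0.0958  0.0701] [ 0.5319 -0.0916] [ 0.5401 -0.0958]
B- [ 0.4494 -0.1118  0.0693] [ 0.4456 -0.1075] [ 0.4499 -0.115 ]
hole+ [ 0.5074 -0.0809  0.0712] [ 0.504  -0.0788] [ 0.509  -0.0802]
hole- [ 0.4723 -0.0879  0.0712] [ 0.4691 -0.086 ] [ 0.4737 -0.0874]
```

send_rows(
  series=[0,0,-0.25,0,0,0,0,0,0,-0.46,0,0,0,0,-0.2,0,-0.46,0,0,-0.03,0,-0.5,0,-0.46,0,0,-0.06,0,-0.9,0,-0.46,0,0,-0.1,0,-1.3,0,-0.46,0,0,-0.14,0,-1.7,0,-0.46,0,0,-0.18,0,-2.1,0,-0.46,0,0,-0.22,0,-2.5,0,-0.46,0,0,-0.26,0,-2.9,0,-0.46,0,0,-0.3,0,-3.3,0.05,-0.46,0,0,-0.3,0,-3.7,0.09,-0.46,0,0,-0.3,0],
)

```text
clock: 12.77
position: [0.4655, 0.0676, 0.0984]
tcp_rot: [[-0.19, 0.982, 0.001], [0.982, 0.19, 0.0], [0.0, 0.001, -1.0]]
force: [-0.2, 0.3, -3.2]
width: 0.0152
finger_force: 29.9
```

```bash
python3 - <<'E'
from h import *
c=snap('wrist','w10.png');c=snap('scene','s10.png');c=snap('side','d10.png'); s=read_state(); print(s['position'],s['tcp_rot'].round(3),s['force'],s['wrist_torque'],s['width'])
E
```

```text
[0.46547066 0.06744606 0.09830095] [[-0.187  0.982  0.001]
 [ 0.982  0.187 -0.   ]
 [-0.     0.001 -1.   ]] [-0.22283659 -0.05839676 -2.85031832] [-0.02282639  0.07338839 -0.02272004] 0.015158810062675002
```

send_rows(
  series=[0,-0.08,0,0,0,0,0,-0.2,-0.15,0,0,0,0,0,-0.4,-0.15,0,0,0,0,0,-0.6,-0.15,0,0,0,0,0,-0.8,-0.15,0,0,0,0,0,-0.9,-0.15,0,0,0,0,0,-1,-0.15,0,0,0,0,0,-1.07,-0.15,0,0,0,0,0,-1.14,-0.15,0,0,0,0,0,-1.2,-0.15,0,0,0,0,0],
)

```text
clock: 13.75
position: [0.4677, 0.032, 0.098]
tcp_rot: [[-0.188, 0.982, 0.0], [0.982, 0.188, 0.0], [0.0, 0.0, -1.0]]
force: [-0.6, 0.6, -2.8]
width: 0.0149
finger_force: 29.9
```

send_rows(
  series=[-0.07,0,0,0,0,0,0,-0.14,0,0,0,0,0,0,-0.21,0,0,0,0,0,0,-0.28,0,0,0,0,0,0],
)

```text
clock: 14.08
position: [0.4692, 0.0237, 0.098]
tcp_rot: [[-0.188, 0.982, 0.0], [0.982, 0.188, 0.0], [0.0, 0.0, -1.0]]
force: [0.3, -0.7, -2.9]
width: 0.0149
finger_force: 29.9
```

send_rows(
  series=[-0.07,0,0,0,0,0,0,-0.14,0,0,0,0,0,0,-0.21,0,0,0,0,0,0,-0.28,0,0,0,0,0,0,-0.35,0,0,0,0,0,0],
)

```text
clock: 14.5
position: [0.4712, 0.0133, 0.098]
tcp_rot: [[-0.188, 0.982, 0.0], [0.982, 0.188, 0.0], [0.0, 0.0, -1.0]]
force: [1.4, 0.1, -3.4]
width: 0.015
finger_force: 29.9
```

send_rows(
  series=[-0.07,0,0,0,0,0,0,-0.14,0,0,0,0,0,0,-0.21,0,0,0,0,0,0,-0.28,0,0,0,0,0,0,-0.35,0,0,0,0,0,0,-0.42,0,0,0,0,0,0],
)

```text
clock: 15.0
position: [0.4736, 0.0009, 0.098]
tcp_rot: [[-0.188, 0.982, 0.0], [0.982, 0.188, 0.0], [0.0, 0.0, -1.0]]
force: [0.3, 0.2, -2.4]
width: 0.0149
finger_force: 29.9
```

send_rows(
  series=[-0.07,0,0,0,0,0,0,-0.14,0,0,0,0,0,0,-0.21,0,0,0,0,0,0,-0.28,0,0,0,0,0,0,-0.34,0,0,0,0,0,0],
)

```text
clock: 15.42
position: [0.4749, -0.0074, 0.098]
tcp_rot: [[-0.19, 0.982, -0.001], [0.982, 0.19, 0.002], [0.002, -0.0, -1.0]]
force: [-3.1, 5.3, -1.2]
width: 0.0153
finger_force: 30.0
```

send_rows(
  series=[-0.05,0,0,0,0,0,0,-0.1,0,0,0,0,0,0,-0.15,0,0,0,0,0,0],
)

```text
clock: 15.67
position: [0.4756, -0.0113, 0.098]
tcp_rot: [[-0.19, 0.982, -0.001], [0.982, 0.19, 0.002], [0.003, -0.001, -1.0]]
force: [-3.1, 5.5, -0.8]
width: 0.0148
finger_force: 30.0
```

```bash
python3 - <<'E'
from h import *
for f,L in [('w1.png',[(.4923,.3355),(.4979,.3878),(.5035,.4395)]),('w2.png',[(.4923,.3355),(.4979,.3878)]),('w6.png',[(.4905,.317),(.4979,.3878)])]:
    c=load(f)
    for p in L:
        print(f,p,proj(c,[*p,.07]).round(),[round(float(proj(c,[p[0]+d/2*.994,p[1]-d/2*.11,.07])[0]-proj(c,[p[0]-d/2*.994,p[1]+d/2*.11,.07])[0]),1) for d in (.016,.025,.03,.035)])
E
```

```text
w1.png (0.4923, 0.3355) [336. 259.] [16.3, 25.5, 30.6, 35.7]
w1.png (0.4979, 0.3878) [337. 207.] [17.0, 26.6, 32.0, 37.3]
w1.png (0.5035, 0.4395) [337. 150.] [17.8, 27.7, 33.3, 38.8]
w2.png (0.4923, 0.3355) [318. 304.] [37.1, 58.0, 69.6, 81.2]
w2.png (0.4979, 0.3878) [317. 183.] [41.1, 64.2, 77.1, 89.9]
w6.png (0.4905, 0.317) [316. 305.] [36.8, 57.6, 69.1, 80.6]
w6.png (0.4979, 0.3878) [314. 137.] [42.1, 65.8, 79.0, 92.1]
```

Post 1 passed the front gap. It stopped about 34–36 mm inside the mouth with roughly 6 N, so it is good, and that agrees with its imaged journal width of about 29–30 mm. I'll back out, lift, and re-measure the tray.

send_rows(
  series=[0.2,0,0,0,0,0,0,0.5,0,0,0,0,0,0,0.9,0,0,0,0,0,0,1.3,0,0,0,0,0,0,1.7,0,0,0,0,0,0,2.1,0,0,0,0,0,0,2.5,0,0,0,0,0,0,2.8,0,-0.4,0,0,0,0,2.8,0,-1.2,0,0,0,0,2.8,0,-2.2,0,0,0,0,2.8,0,-3.2,0,0,0,0,2.8,0,-4,0,0,0,0],
)

```text
clock: 16.67
position: [0.4606, 0.0697, 0.2199]
tcp_rot: [[-0.188, 0.982, 0.001], [0.982, 0.188, 0.0], [-0.0, 0.001, -1.0]]
force: [1.3, -0.1, -3.2]
width: 0.015
finger_force: 30.0
```

```bash
cat >> h.py <<'E'
def trays(tag):
    d=snap('side','d%s.png'%tag); p=d['pixels']; h=cv2.cvtColor(p,cv2.COLOR_RGB2HSV); out={}
    R=np.zeros(h.shape[:2],np.uint8); R[295:380,318:395]=1
    wood=((h[...,0]>12)&(h[...,0]<28)&(h[...,1]>95)&(h[...,2]>110)).astype(np.uint8)*R
    wood[:,:330]=0
    pan=((h[...,0]>95)&(h[...,0]<130)&(h[...,1]>25)&(h[...,2]<110)&(h[...,2]>35)).astype(np.uint8)*R
    for n,m,z in [('tray',wood,.022),('pan',pan,.03)]:
        m=cv2.morphologyEx(m,cv2.MORPH_OPEN,np.ones((2,2)))
        k,l,st,ce=cv2.connectedComponentsWithStats(m); 
        if k<2: print(n,'none');continue
        i=1+np.argmax(st[1:,4]); x,y,w,hh,a=st[i]; cs=cv2.findContours((l==i).astype(np.uint8),0,1)[0][0]
        r=cv2.minAreaRect(cs); b=cv2.boxPoints(r); print(n,st[i],[tuple(onz(d,*q,z)[:2].round(3)) for q in b])
E
python3 - <<'E'
from h import *
trays('11'); c=snap('scene','s11.png'); s=read_state(); print(s['position'],s['force'],s['wrist_torque'],s['width'])
E
```

```text
tray [ 331  302   49   29 1300] [(np.float64(0.442), np.float64(-0.366)), (np.float64(0.448), np.float64(-0.253)), (np.float64(0.582), np.float64(-0.26)), (np.float64(0.568), np.float64(-0.372))]
pan [319 338  32  24 454] [(np.float64(0.412), np.float64(-0.408)), (np.float64(0.49), np.float64(-0.409)), (np.float64(0.485), np.float64(-0.489)), (np.float64(0.411), np.float64(-0.488))]
[0.46286718 0.07009253 0.22124328] [ 1.1718823   0.76640206 -3.00945871] [-0.00104063 -0.03931833 -0.00423143] 0.015134936138940486
```

send_rows(
  series=[-0.4,-0.07,0,0,0,0,0,-1.2,-0.2,0,0,0,0,0,-2.3,-0.4,0,0,0,0,0,-3.5,-0.6,0,0,0,0,0,-4.7,-0.8,0,0,0,0,0,-5.9,-1,0,0,0,0,0,-7.1,-1.2,0,0,0,0,0,-8.3,-1.4,0,0,0,0,0,-9.5,-1.6,0,0,0,0,0,-10.7,-1.85,0,0,0,0,0,-11.5,-2,0,0,0,0,0,-12,-2.06,0,0,0,0,0],
)

```text
clock: 17.77
position: [0.4656, -0.3, 0.2161]
tcp_rot: [[-0.183, 0.983, -0.003], [0.983, 0.183, -0.001], [-0.001, -0.003, -1.0]]
force: [0.7, 1.0, -3.0]
width: 0.015
finger_force: 30.0
```

send_rows(
  series=[0,0,0.5,0,0,0,0,0,0,1.2,0,0,0,0,0,0,2,0,0,0,0,0,0,2.8,0,0,0,0,0,0,3.4,0,0,0,0,0,0,3.4,0,0,0,0],
)

```text
clock: 18.27
position: [0.4645, -0.2941, 0.1113]
tcp_rot: [[-0.189, 0.982, -0.008], [0.982, 0.189, 0.004], [0.006, -0.007, -1.0]]
force: [0.2, -0.1, -2.9]
width: 0.0146
finger_force: 30.0
```

```bash
python3 - <<'E'
from h import *
c=snap('wrist','w12.png');d=snap('side','d12.png');e=snap('scene','s12.png'); s=read_state(); print(s['position'],s['force'],s['wrist_torque'],s['width'])
o=np.zeros((600,800,3),np.uint8);o[:480,:440]=c['pixels'][:,100:540,::-1]
x=cv2.resize(d['pixels'][270:380,310:400,::-1],(360,440)[::1] if 0 else (245,300));o[:300,440:685]=x
x=cv2.resize(e['pixels'][140:240,290:410,::-1],(360,300));o[300:,440:]=x
cv2.imwrite('pics/v12.png',o)
E
```

```text
[ 0.46769141 -0.29577671  0.11593422] [ 0.8031574   0.04828149 -2.54964682] [-0.13029432  0.012777   -0.02899868] 0.015362106070175912
```

View pics/v12.png

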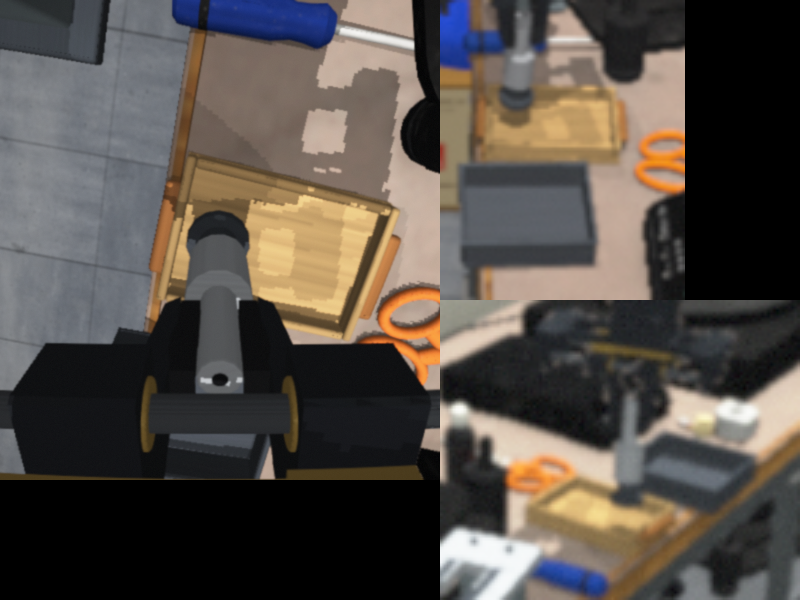

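```bash
python3 - <<'E'
from h import *
c=load('w12.png')
for u,v in [(290,155),(498,207),(447,337)]: print(onz(c,u,v,.022).round(4))
E
```

```text
[ 0.4388 -0.2435  0.022 ]
[ 0.5659 -0.2494  0.022 ]
[ 0.5613 -0.341   0.022 ]
```

send_rows(
  series=[0.05,0.05,0.3,0,0,0,0,0.05,0.05,0.6,0,0,0,0,0.05,0.05,0.8,0,0,0,0,0.05,0.05,0.9,0,0,0,0,0.05,0.05,1,0,0,0,0,0.05,0.05,1.05,0,0,0,0,0.05,0.05,1.1,0,0,0,0,0.05,0.05,1.1,0,0,0,0],
)

```text
clock: 19.08
position: [0.4694, -0.2947, 0.0848]
tcp_rot: [[-0.188, 0.982, 0.002], [0.982, 0.188, -0.001], [-0.002, 0.002, -1.0]]
force: [-2.4, 2.4, 11.9]
width: 0.0152
finger_force: 30.1
```

send_rows(
  series=[0,0,-0.08,0,0,0,0,0,0,-0.08,0,0,0,0,0,0,-0.08,0,0,0,0.4,0,0,-0.08,0,0,0,0.4,0,0,-0.08,0,0,0,0.4,0,0,-0.08,0,0,0,0.4,0,0,-0.4,0,0,0,0.4,0,0,-1,0,0,0,0.4,0,0,-2,0,0,0,0.4,0,0,-3.2,0,0,0,0.4,0,0,-4.2,0,0,0,0.4,0,0,-4.2,0,0,0,0.4],
)

```text
clock: 20.08
position: [0.4719, -0.2958, 0.2153]
tcp_rot: [[-0.187, 0.982, 0.01], [0.982, 0.187, -0.005], [-0.007, 0.009, -1.0]]
force: [0.7, 0.0, 0.1]
width: 0.0353
finger_force: 0.0
```

```bash
python3 - <<'E'
from h import *
c=snap('wrist','w13.png'); s=read_state(); print(s['position'],s['tcp_rot'].round(3),s['force'],s['qpos'].round(2))
t=load('w1.png')['pixels'][213:230,331:348]
print(proj(c,[.4695,-.295,.118]),proj(c,[.4695,-.295,.07]))
g=cv2.cvtColor(c['pixels'],cv2.COLOR_RGB2GRAY)[240:400,260:400]
n,l,st,ce=cv2.connectedComponentsWithStats((g<45).astype(np.uint8))
for i in range(1,n):
    if 15<st[i,4]<300: u,v=ce[i]+[260,240]; print(st[i],u,v,onz(c,u,v,.118))
E
```

```text
[ 0.47063316 -0.29527108  0.21262853] [[-0.187  0.982  0.007]
 [ 0.982  0.188 -0.003]
 [-0.005  0.006 -1.   ]] [-0.28589249 -1.07810307 -0.20539937] [ 0.61  0.63 -0.22  1.81  0.2   0.71  0.47]
[311.68026465 237.54308275] [312.2156652  216.42744864]
```

```bash
python3 - <<'E'
from h import *
c=load('w13.png')
g=cv2.cvtColor(c['pixels'],cv2.COLOR_RGB2GRAY)[190:290,270:360]
n,l,st,ce=cv2.connectedComponentsWithStats((g<45).astype(np.uint8))
for i in range(1,n):
    if 15<st[i,4]<400: u,v=ce[i]+[270,190]; print(st[i],u,v,onz(c,u,v,.118))
E
```

```text
[40 33  5  5 20] 311.9 225.05 [ 0.46814091 -0.28694025  0.118     ]
```

send_rows(
  series=[0,0,0,0,0,0,0.4,0,0,0,0,0,0,0.4],
)

```text
clock: 20.3
position: [0.4678, -0.2939, 0.2082]
tcp_rot: [[-0.188, 0.982, -0.002], [0.982, 0.188, 0.001], [0.001, -0.002, -1.0]]
force: [0.3, -0.5, -0.3]
width: 0.0353
finger_force: 0.0
```

```bash
python3 - <<'E'
from h import *
c=snap('wrist','w14.png');e=snap('scene','s14.png');d=snap('side','d14.png');print(read_state()['position'])
g=cv2.cvtColor(c['pixels'],cv2.COLOR_RGB2GRAY)[190:290,270:360]
n,l,st,ce=cv2.connectedComponentsWithStats((g<45).astype(np.uint8))
for i in range(1,n):
    if 10<st[i,4]<400: u,v=ce[i]+[270,190]; print(st[i],u,v,onz(c,u,v,.118),onz(c,u,v,.112))
cr=c['pixels'][100:300,220:420]
o=np.zeros((600,800,3),np.uint8);o[:400,:400]=cv2.resize(cr[:,:,::-1],(400,400))
o[:400,420:770]=cv2.resize(d['pixels'][275:375,315:402,::-1],(350,400))
cv2.imwrite('pics/v14.png',o)
E
```

```text
[ 0.46791721 -0.29384232  0.20774384]
[47 42  6  5 22] 319.6818181818182 234.13636363636363 [ 0.46820553 -0.28710241  0.118     ] [ 0.46857013 -0.28901045  0.112     ]
[  0  90  59  10 330] 289.9909090909091 285.9121212121212 [ 0.45626202 -0.32451038  0.118     ] [ 0.4563243  -0.32736532  0.112     ]
```

send_rows(
  series=[0.6,0.1,0,0,0,0,0.4,1.6,0.3,0,0,0,0,0.4,2.8,0.6,0,0,0,0,0.4,4,0.9,0,0,0,0,0.4,5.2,1.2,0,0,0,0,0.4,6.4,1.5,0,0,0,0,0.4,7.6,1.8,0,0,0,0,0.4,8.8,2.1,0,0,0,0,0.4,10,2.4,0,0,0,0,0.4,11.2,2.7,0,0,0,0,0.4,12.4,3,0,0,0,0,0.4,13.4,3.2,0,0,0,0,0.4],
)

```text
clock: 21.45
position: [0.487, 0.1218, 0.2083]
tcp_rot: [[-0.19, 0.982, -0.001], [0.982, 0.19, 0.001], [0.001, -0.001, -1.0]]
force: [-0.5, 0.6, 0.2]
width: 0.0352
finger_force: 0.0
```

send_rows(
  series=[1,0.2,0,0,0,0.05,0.4,2.1,0.45,0,0,0,0.1,0.4,3.2,0.7,0,0,0,0.15,0.4,4.3,0.95,0,0,0,0.2,0.4,5.4,1.2,0,0,0,0.25,0.4,6.5,1.45,0,0,0,0.3,0.4,7.6,1.7,0,0,0,0.3,0.4,8.4,1.9,0,0,0,0.3,0.4,8.8,1.95,0,0,0,0.3,0.4,8.8,1.95,0,0,0,0.3,0.4,8.8,1.95,0,0,0,0.3,0.4],
)

```text
clock: 22.37
position: [0.4949, 0.3875, 0.2081]
tcp_rot: [[0.111, 0.994, -0.001], [0.994, -0.111, -0.002], [-0.003, -0.001, -1.0]]
force: [-0.2, -0.4, -0.2]
width: 0.0356
finger_force: 0.0
```

```bash
cat >> h.py <<'E'
def hole(tag,x0=260,x1=380,y0=120,y1=400,th=45):
    c=snap('wrist','w%s.png'%tag); g=cv2.cvtColor(c['pixels'],cv2.COLOR_RGB2GRAY)[y0:y1,x0:x1]
    n,l,st,ce=cv2.connectedComponentsWithStats((g<th).astype(np.uint8))
    for i in range(1,n):
        w,h,a=st[i,2:5]
        if 12<a<300 and .6<w/h<1.7 and a>.6*w*h: u,v=ce[i]+[x0,y0]; print(st[i],u.round(1),v.round(1),onz(c,u,v,.118).round(4))
    s=read_state(); print(s['clock'],s['position'].round(4),s['tcp_rot'].round(3).tolist(),s['force'].round(1),s['width'].round(4)); return c,s
E
python3 -c "
from h import *
hole('15',y0=180,y1=300)"
```

```text
[58 62  6  6 31] 320.7 244.3 [0.4974 0.3874 0.118 ]
[91 80  4  4 14] 352.5 261.3 [0.5158 0.3741 0.118 ]Traceback (most recent call last):
  File "<string>", line 3, in <module>
    hole('15',y0=180,y1=300)
    ~~~~^^^^^^^^^^^^^^^^^^^^
  File "h.py", line 38, in hole
    s=read_state(); print(s['clock'],s['position'].round(4),s['tcp_rot'].round(3).tolist(),s['force'].round(1),s['width'].round(4)); return c,s
                                                                                                               ^^^^^^^^^^^^^^^^
AttributeError: 'float' object has no attribute 'round'
```

send_rows(
  series=[0.02,0.08,1,0,0,0,0.4,0.02,0.08,2,0,0,0,0.4,0.02,0.08,3,0,0,0,0.4,0.02,0.08,3.7,0,0,0,0.4,0.02,0.08,4.1,0,0,0,0.4,0.02,0.08,4.1,0,0,0,0.4,0.02,0.08,4.1,0,0,0,0.4,0.02,0.08,4.1,0,0,0,0,0.02,0.08,4.1,0,0,0,0,0.02,0.08,4.1,0,0,0,0,0.02,0.08,4.1,0,0,0,0,0.02,0.08,4.1,0,0,0,0],
)

```text
clock: 23.42
position: [0.4979, 0.39, 0.0873]
tcp_rot: [[0.11, 0.994, 0.001], [0.994, -0.11, 0.002], [0.002, 0.001, -1.0]]
force: [-0.5, -0.2, 6.3]
width: 0.0152
finger_force: 29.9
```

send_rows(
  series=[0,0,-0.05,0,0,0,0,0,0,-0.05,0,0,0,0,-0.1,0,-0.05,0,0,0,0,-0.2,0,-0.05,0,0,0,0,-0.3,0,-0.05,0,0,0,0],
)

```text
clock: 23.83
position: [0.4967, 0.3801, 0.0875]
tcp_rot: [[0.111, 0.994, 0.0], [0.994, -0.111, 0.0], [0.0, -0.0, -1.0]]
force: [-0.1, 1.1, 2.6]
width: 0.0151
finger_force: 29.9
```

send_rows(
  series=[-0.1,0,-0.03,0,0,0,0,-0.2,0,-0.05,0,0,0,0,-0.3,0,-0.05,0,0,0,0,-0.45,0,-0.05,0,0,0,0,-0.6,0,-0.05,0,0,0,0,-0.75,0,-0.05,0,0,0,0,-0.9,0,-0.05,0,0,0,0,-1.05,0,-0.05,0,0,0,0,-1.2,0,-0.05,0,0,0,0,-1.35,0,-0.05,0,0,0,0],
)

```text
clock: 24.67
position: [0.4922, 0.3396, 0.0891]
tcp_rot: [[0.111, 0.994, 0.0], [0.994, -0.111, 0.0], [0.0, 0.0, -1.0]]
force: [0.1, -0.7, -2.3]
width: 0.0148
finger_force: 29.9
```

send_rows(
  series=[-0.15,0,0,0,0,0,0,-0.3,0,0,0,0,0,0,-0.45,0,0,0,0,0,0,-0.6,0,0,0,0,0,0,-0.75,0,0,0,0,0,0,-0.9,0,0,0,0,0,0,-1.05,0,0,0,0,0,0,-1.2,0,0,0,0,0,0,-1.35,0,0,0,0,0,0,-1.5,0,0,0,0,0,0,-1.65,0,0,0,0,0,0,-1.8,0,0,0,0,0,0],
)

```text
clock: 25.67
position: [0.4862, 0.286, 0.089]
tcp_rot: [[0.111, 0.994, 0.0], [0.994, -0.111, 0.0], [0.0, 0.0, -1.0]]
force: [1.1, -0.4, -2.1]
width: 0.0151
finger_force: 29.9
```

send_rows(
  series=[-0.15,0,0,0,0,0,0,-0.3,0,0,0,0,0,0,-0.45,0,0,0,0,0,0,-0.6,0,0,0,0,0,0,-0.75,0,0,0,0,0,0,-0.9,0,0,0,0,0,0,-1.05,0,0,0,0,0,0,-1.2,0,0,0,0,0,0,-1.35,0,0,0,0,0,0,-1.5,0,0,0,0,0,0,-1.65,0,0,0,0,0,0,-1.8,0,0,0,0,0,0],
)

```text
clock: 26.67
position: [0.4802, 0.2323, 0.089]
tcp_rot: [[0.111, 0.994, 0.0], [0.994, -0.111, 0.0], [0.0, 0.0, -1.0]]
force: [-0.6, 0.2, -2.7]
width: 0.0151
finger_force: 29.9
```

send_rows(
  series=[-0.15,0,0,0,0,0,0,-0.3,0,0,0,0,0,0,-0.45,0,0,0,0,0,0,-0.6,0,0,0,0,0,0,-0.75,0,0,0,0,0,0,-0.9,0,0,0,0,0,0,-1.05,0,0,0,0,0,0,-1.2,0,0,0,0,0,0,-1.35,0,0,0,0,0,0,-1.5,0,0,0,0,0,0,-1.65,0,0,0,0,0,0,-1.8,0,0,0,0,0,0],
)

```text
clock: 27.67
position: [0.4743, 0.1786, 0.089]
tcp_rot: [[0.111, 0.994, 0.0], [0.994, -0.111, 0.0], [0.0, 0.0, -1.0]]
force: [-0.1, 0.3, -2.0]
width: 0.0145
finger_force: 29.9
```

send_rows(
  series=[0,0,-0.25,0,0,0,0,0,0,-0.42,0,0,0,0,-0.2,0,-0.42,0,0,-0.03,0,-0.5,0,-0.42,0,0,-0.06,0,-0.9,0,-0.42,0,0,-0.1,0,-1.3,0,-0.42,0,0,-0.14,0,-1.7,0,-0.42,0,0,-0.18,0,-2.1,0,-0.42,0,0,-0.22,0,-2.5,0,-0.42,0,0,-0.26,0,-2.9,0,-0.42,0,0,-0.3,0,-3.3,-0.03,-0.42,0,0,-0.3,0,-3.7,-0.06,-0.42,0,0,-0.3,0],
)

```text
clock: 28.67
position: [0.4602, 0.0682, 0.1018]
tcp_rot: [[-0.188, 0.982, 0.001], [0.982, 0.188, 0.0], [0.0, 0.001, -1.0]]
force: [0.2, 0.7, -2.0]
width: 0.015
finger_force: 29.9
```

send_rows(
  series=[-0.2,0.02,0,0,0,0,0,-0.4,0.02,0,0,0,0,0,-0.6,0.02,0,0,0,0,0,-0.8,0.02,0,0,0,0,0,-0.95,0.02,0,0,0,0,0,-1.05,0.02,0,0,0,0,0,-1.1,0.02,0,0,0,0,0],
)

```text
clock: 29.25
position: [0.4667, 0.0365, 0.1015]
tcp_rot: [[-0.188, 0.982, -0.001], [0.982, 0.188, 0.0], [0.0, -0.001, -1.0]]
force: [-1.2, 0.7, -1.9]
width: 0.0152
finger_force: 29.9
```

send_rows(
  series=[-0.04,0,0,0,0,0,0,-0.08,0,0,0,0,0,0,-0.12,0,0,0,0,0,0],
)

```text
clock: 29.5
position: [0.467, 0.0342, 0.1015]
tcp_rot: [[-0.189, 0.982, -0.001], [0.982, 0.189, 0.001], [0.001, -0.001, -1.0]]
force: [-3.2, 3.2, -1.0]
width: 0.0149
finger_force: 29.9
```

send_rows(
  series=[-0.04,0,0,0,0,0,0,-0.08,0,0,0,0,0,0,-0.12,0,0,0,0,0,0],
)

```text
clock: 29.75
position: [0.4676, 0.0311, 0.1016]
tcp_rot: [[-0.19, 0.982, -0.001], [0.982, 0.19, 0.002], [0.002, -0.001, -1.0]]
force: [-3.4, 5.4, 0.1]
width: 0.015
finger_force: 30.0
```

send_rows(
  series=[0.2,0,0,0,0,0,0,0.5,0,0,0,0,0,0,0.9,0,0,0,0,0,0,1.3,0,0,0,0,0,0,1.3,0,-0.5,0,0,0,0,1.3,0,-1.3,0,0,0,0,1.3,0,-2.2,0,0,0,0,1.3,0,-3.2,0,0,0,0,1.3,0,-4,0,0,0,0],
)

```text
clock: 30.5
position: [0.4616, 0.0685, 0.2236]
tcp_rot: [[-0.188, 0.982, 0.002], [0.982, 0.188, 0.0], [-0.0, 0.002, -1.0]]
force: [-0.4, -0.3, -2.8]
width: 0.0152
finger_force: 29.9
```

```bash
cat >> h.py <<'E'
def shift(tag):
    out={}
    for n,ref,boxes in [('side','side0.png',{'tray':(326,298,382,330),'pan':(324,332,382,372)}),('scene','scene0.png',{'tray':(318,196,372,226),'pan':(342,180,392,206)})]:
        c=snap(n,n[:2]+tag+'.png')['pixels']; r=load(ref)['pixels']
        for k,(x0,y0,x1,y1) in boxes.items():
            m=cv2.matchTemplate(c[y0-20:y1+20,x0-20:x1+20],r[y0:y1,x0:x1],cv2.TM_CCOEFF_NORMED); _,v,_,l=cv2.minMaxLoc(m); print(n,k,round(v,2),(l[0]-20,l[1]-20))
E
python3 - <<'E'
from h import *
shift('16'); s=read_state(); print(s['position'],s['force'],s['width'])
E
```

```text
side tray 0.62 (0, 0)
side pan 0.93 (-11, -1)
scene tray 0.73 (0, 0)
scene pan 0.54 (18, 6)
[0.46385407 0.06897401 0.22496967] [ 0.45256143  0.19473773 -2.33407255] 0.014861232908576686
```

```bash
python3 - <<'E'
from h import *
e=load('s12.png');d=load('d12.png')
E=lambda x,y:(290+(x-440)/3,140+(y-300)/3); D=lambda x,y:(310+(x-440)*90/245,270+y*110/300)
for p in [(642,465),(672,435),(755,458),(710,488)]: print(onz(e,*E(*p),.03).round(3))
for p in [(462,168),(588,163),(597,243),(463,246)]: print(onz(d,*D(*p),.03).round(3))
E
```

```text
[ 0.498 -0.384  0.03 ]
[ 0.509 -0.473  0.03 ]
[ 0.402 -0.472  0.03 ]
[ 0.409 -0.377  0.03 ]
[ 0.41  -0.384  0.03 ]
[ 0.529 -0.379  0.03 ]
[ 0.528 -0.483  0.03 ]
[ 0.409 -0.485  0.03 ]
```

send_rows(
  series=[-0.4,-0.1,0,0,0,0,0,-1.2,-0.28,0,0,0,0,0,-2.3,-0.54,0,0,0,0,0,-3.5,-0.82,0,0,0,0,0,-4.7,-1.1,0,0,0,0,0,-5.9,-1.4,0,0,0,0,0,-7.1,-1.68,0,0,0,0,0,-8.3,-1.96,0,0,0,0,0,-9.5,-2.24,0,0,0,0,0,-10.7,-2.52,0,0,0,0,0,-11.9,-2.8,0,0,0,0,0,-13.1,-3.1,0,0,0,0,0],
)

```text
clock: 31.6
position: [0.443, -0.3371, 0.2201]
tcp_rot: [[-0.188, 0.982, -0.001], [0.982, 0.188, 0.001], [0.001, -0.001, -1.0]]
force: [0.7, 0.2, -3.3]
width: 0.0153
finger_force: 29.9
```

send_rows(
  series=[-1.1,-0.25,0,0,0,0,0,-2.1,-0.5,0,0,0,0,0,-2.8,-0.66,0,0,0,0,0,-3.2,-0.74,0,0,0,0,0,-3.2,-0.74,0,0,0,0,0,-3.2,-0.74,0.6,0,0,0,0,-3.2,-0.74,1.4,0,0,0,0,-3.2,-0.74,2.2,0,0,0,0,-3.2,-0.74,2.9,0,0,0,0,-3.2,-0.74,3.3,0,0,0,0,-3.2,-0.74,3.3,0,0,0,0,-3.2,-0.74,3.3,0,0,0,0],
)

```text
clock: 32.6
position: [0.44, -0.4329, 0.1221]
tcp_rot: [[-0.189, 0.982, -0.001], [0.982, 0.189, 0.001], [0.001, -0.001, -1.0]]
force: [0.1, -0.1, -1.2]
width: 0.0148
finger_force: 29.9
```

```bash
sed -i "s/s\['width'\].round(4)/s['width']/" h.py; python3 - <<'E'
from h import *
c=snap('wrist','w17.png');s=read_state(); print(s['position'].round(4),s['force'].round(1),s['width'])
# pan outline: dark bluish-grey in wrist image, left of/around held post
h=cv2.cvtColor(c['pixels'],cv2.COLOR_RGB2HSV); m=((h[...,0]>98)&(h[...,0]<128)&(h[...,1]>30)&(h[...,2]<115)&(h[...,2]>35)).astype(np.uint8); m[345:]=0
n,l,st,ce=cv2.connectedComponentsWithStats(cv2.morphologyEx(m,cv2.MORPH_OPEN,np.ones((3,3))))
for i in range(1,n):
    if st[i,4]>600: print(st[i])
for p in [(.405,-.378),(.519,-.378)]: print(proj(c,[*p,.03]))
E
```

```text
[ 0.4406 -0.4337  0.1231] [ 0.   0.1 -2.1] 0.015358549783396595
[384   0  49  36 616]
[  253   138   228   174 19396]
[428 199  46 133 810]
[274.64237752 143.21215489]
[465.16597487 181.29593921]
```

send_rows(
  series=[0,0.1,0.3,0,0,0,0,0,0.1,0.6,0,0,0,0,0,0.1,0.85,0,0,0,0,0,0.1,1,0,0,0,0,0,0.1,1.1,0,0,0,0,0,0.1,1.16,0,0,0,0,0,0.1,1.2,0,0,0,0,0,0.1,1.2,0,0,0,0],
)

```text
clock: 33.32
position: [0.4427, -0.4335, 0.0865]
tcp_rot: [[-0.188, 0.982, -0.0], [0.982, 0.188, 0.0], [0.0, -0.0, -1.0]]
force: [0.1, -0.1, -1.9]
width: 0.015
finger_force: 29.9
```

send_rows(
  series=[0,0,0.04,0,0,0,0,0,0,0.08,0,0,0,0,0,0,0.12,0,0,0,0,0,0,0.12,0,0,0,0],
)

```text
clock: 33.65
position: [0.4436, -0.4341, 0.0848]
tcp_rot: [[-0.188, 0.982, 0.002], [0.982, 0.188, -0.002], [-0.002, 0.002, -1.0]]
force: [-1.0, 1.3, 7.8]
width: 0.015
finger_force: 30.0
```

send_rows(
  series=[0,0,-0.08,0,0,0,0,0,0,-0.08,0,0,0,0,0,0,-0.08,0,0,0,0.4,0,0,-0.08,0,0,0,0.4,0,0,-0.08,0,0,0,0.4,0,0,-0.08,0,0,0,0.4,0,0,-0.4,0,0,0,0.4,0,0,-1,0,0,0,0.4,0,0,-2,0,0,0,0.4,0,0,-3.2,0,0,0,0.4,0,0,-4.1,0,0,0,0.4,0,0,-4.1,0,0,0,0.4],
)

```text
clock: 34.65
position: [0.4458, -0.4357, 0.2127]
tcp_rot: [[-0.187, 0.982, 0.009], [0.982, 0.187, -0.007], [-0.009, 0.008, -1.0]]
force: [2.0, -0.1, 0.5]
width: 0.0356
finger_force: 0.0
```

```bash
python3 -c "
from h import *
hole('18',y0=190,y1=280)"
```

```text
34.7 [ 0.4445 -0.4348  0.2099] [[-0.188, 0.982, 0.006], [0.982, 0.188, -0.005], [-0.006, 0.005, -1.0]] [-0.7 -0.8 -0.1] 0.03530093431095499
```

send_rows(
  series=[0.6,0.15,0,0,0,0,0.4,1.6,0.42,0,0,0,0,0.4,2.8,0.73,0,0,0,0,0.4,4,1.05,0,0,0,0,0.4,5.2,1.36,0,0,0,0,0.4,6.4,1.68,0,0,0,0,0.4,7.6,2,0,0,0,0,0.4,8.8,2.3,0,0,0,0,0.4,10,2.6,0,0,0,0,0.4,11.2,2.95,0,0,0,0,0.4,12.4,3.25,0,0,0,0,0.4,13.4,3.5,0,0,0,0,0.4],
)

```text
clock: 35.7
position: [0.4695, -0.0161, 0.2054]
tcp_rot: [[-0.19, 0.982, -0.002], [0.982, 0.19, 0.001], [0.001, -0.001, -1.0]]
force: [-0.5, -0.5, -0.6]
width: 0.0354
finger_force: 0.0
```

send_rows(
  series=[0.8,0.2,0,0,0,0.05,0.4,1.9,0.5,0,0,0,0.1,0.4,3,0.8,0,0,0,0.15,0.4,4.1,1.08,0,0,0,0.2,0.4,5.2,1.36,0,0,0,0.25,0.4,6.3,1.65,0,0,0,0.3,0.4,7.4,1.94,0,0,0,0.3,0.4,8.5,2.23,0,0,0,0.3,0.4,9.6,2.5,0,0,0,0.3,0.4,10.7,2.8,0,0,0,0.3,0.4,11.3,2.95,0,0,0,0.3,0.4,11.3,2.95,0,0,0,0.3,0.4],
)

```text
clock: 36.7
position: [0.4916, 0.3368, 0.205]
tcp_rot: [[0.103, 0.995, -0.001], [0.995, -0.103, 0.004], [0.004, -0.002, -1.0]]
force: [-0.0, 0.5, -0.9]
width: 0.0355
finger_force: 0.0
```

send_rows(
  series=[1,0,0,0,0,0,0.4,2,0,0,0,0,0,0.4,3,0,0,0,0,0,0.4,3.4,0,0,0,0,0,0.4,3.4,0,0,0,0,0,0.4,3.4,0,0,0,0,0,0.4],
)

```text
clock: 37.2
position: [0.5045, 0.4304, 0.2049]
tcp_rot: [[0.111, 0.994, -0.001], [0.994, -0.111, -0.003], [-0.003, -0.001, -1.0]]
force: [-0.1, -0.9, -0.3]
width: 0.0353
finger_force: 0.0
```

```bash
python3 - <<'E'
from h import *
hole('19',y0=180,y1=300)
c=load('w18.png');g=cv2.cvtColor(c['pixels'],cv2.COLOR_RGB2GRAY)[190:280,270:360]
for th in (60,75,90):
    n,l,st,ce=cv2.connectedComponentsWithStats((g<th).astype(np.uint8))
    print(th,[(st[i].tolist(),onz(c,*(ce[i]+[270,190]),.115).round(3)) for i in range(1,n) if 12<st[i,4]<60])
E
```

```text
[17 11  5  5 20] 278.8 192.8 [0.4864 0.4655 0.118 ]
[85 10  5  5 20] 347.1 192.0 [0.5257 0.4616 0.118 ]
[49 54  7  6 32] 312.0 236.3 [0.5024 0.437  0.118 ]
37.25 [0.505  0.4293 0.2052] [[0.112, 0.994, -0.001], [0.994, -0.112, -0.003], [-0.003, -0.001, -1.0]] [-0.3 -0.9  0. ] 0.03521468662639306
60 [([39, 38, 6, 6, 26], array([ 0.443, -0.431,  0.115]))]
75 [([39, 38, 6, 6, 30], array([ 0.442, -0.431,  0.115]))]
90 [([47, 18, 5, 11, 20], array([ 0.445, -0.419,  0.115])), ([39, 38, 7, 6, 35], array([ 0.443, -0.431,  0.115]))]
```

send_rows(
  series=[0.27,-0.09,1,0,0,0,0.4,0.27,-0.09,2,0,0,0,0.4,0.27,-0.09,3,0,0,0,0.4,0.27,-0.09,3.6,0,0,0,0.4,0.27,-0.09,3.95,0,0,0,0.4,0.27,-0.09,3.95,0,0,0,0.4,0.27,-0.09,3.95,0,0,0,0.4,0.27,-0.09,3.95,0,0,0,0,0.27,-0.09,3.95,0,0,0,0,0.27,-0.09,3.95,0,0,0,0,0.27,-0.09,3.95,0,0,0,0,0.27,-0.09,3.95,0,0,0,0],
)

```text
clock: 38.25
position: [0.5031, 0.4412, 0.0888]
tcp_rot: [[0.11, 0.994, 0.001], [0.994, -0.11, 0.002], [0.002, 0.001, -1.0]]
force: [-2.0, 0.7, 6.7]
width: 0.0147
finger_force: 29.9
```

send_rows(
  series=[0,0,-0.05,0,0,0,0,0,0,-0.1,0,0,0,0,-0.1,0,-0.1,0,0,0,0,-0.2,0,-0.1,0,0,0,0,-0.3,0,-0.1,0,0,0,0],
)

```text
clock: 38.67
position: [0.5019, 0.4306, 0.0901]
tcp_rot: [[0.111, 0.994, -0.0], [0.994, -0.111, -0.001], [-0.001, -0.0, -1.0]]
force: [0.2, -0.2, -2.5]
width: 0.0152
finger_force: 29.9
```

send_rows(
  series=[-0.15,0,0,0,0,0,0,-0.3,0,0,0,0,0,0,-0.45,0,0,0,0,0,0,-0.6,0,0,0,0,0,0,-0.75,0,0,0,0,0,0,-0.9,0,0,0,0,0,0,-1.05,0,0,0,0,0,0,-1.2,0,0,0,0,0,0,-1.35,0,0,0,0,0,0,-1.5,0,0,0,0,0,0,-1.65,0,0,0,0,0,0,-1.8,0,0,0,0,0,0],
)

```text
clock: 39.67
position: [0.4961, 0.3773, 0.0906]
tcp_rot: [[0.111, 0.994, 0.0], [0.994, -0.111, 0.0], [0.0, 0.0, -1.0]]
force: [-0.5, -0.3, -2.0]
width: 0.0149
finger_force: 29.9
```

send_rows(
  series=[-0.15,0,0,0,0,0,0,-0.3,0,0,0,0,0,0,-0.45,0,0,0,0,0,0,-0.6,0,0,0,0,0,0,-0.75,0,0,0,0,0,0,-0.9,0,0,0,0,0,0,-1.05,0,0,0,0,0,0,-1.2,0,0,0,0,0,0,-1.35,0,0,0,0,0,0,-1.5,0,0,0,0,0,0,-1.65,0,0,0,0,0,0,-1.8,0,0,0,0,0,0],
)

```text
clock: 40.67
position: [0.4901, 0.3237, 0.0906]
tcp_rot: [[0.111, 0.994, 0.0], [0.994, -0.111, 0.0], [0.0, 0.0, -1.0]]
force: [0.1, -0.2, -2.1]
width: 0.015
finger_force: 29.9
```

send_rows(
  series=[-0.15,0,0,0,0,0,0,-0.3,0,0,0,0,0,0,-0.45,0,0,0,0,0,0,-0.6,0,0,0,0,0,0,-0.75,0,0,0,0,0,0,-0.9,0,0,0,0,0,0,-1.05,0,0,0,0,0,0,-1.2,0,0,0,0,0,0,-1.35,0,0,0,0,0,0,-1.5,0,0,0,0,0,0,-1.65,0,0,0,0,0,0,-1.8,0,0,0,0,0,0],
)

```text
clock: 41.67
position: [0.4841, 0.27, 0.0905]
tcp_rot: [[0.111, 0.994, 0.0], [0.994, -0.111, 0.0], [0.0, 0.0, -1.0]]
force: [-0.8, -0.4, -2.3]
width: 0.0151
finger_force: 29.9
```

send_rows(
  series=[-0.15,0,0,0,0,0,0,-0.3,0,0,0,0,0,0,-0.45,0,0,0,0,0,0,-0.6,0,0,0,0,0,0,-0.75,0,0,0,0,0,0,-0.9,0,0,0,0,0,0,-1.05,0,0,0,0,0,0,-1.2,0,0,0,0,0,0,-1.35,0,0,0,0,0,0,-1.5,0,0,0,0,0,0,-1.65,0,0,0,0,0,0,-1.8,0,0,0,0,0,0],
)

```text
clock: 42.67
position: [0.4782, 0.2164, 0.0906]
tcp_rot: [[0.111, 0.994, 0.0], [0.994, -0.111, 0.0], [0.0, 0.0, -1.0]]
force: [0.2, 0.8, -2.7]
width: 0.0151
finger_force: 29.9
```

send_rows(
  series=[-0.15,0,0,0,0,0,0,-0.3,0,0,0,0,0,0,-0.45,0,0,0,0,0,0,-0.6,0,0,0,0,0,0,-0.75,0,0,0,0,0,0,-0.9,0,0,0,0,0,0,-1.05,0,0,0,0,0,0,-1.2,0,0,0,0,0,0,-1.25,0,0,0,0,0,0],
)

```text
clock: 43.42
position: [0.4738, 0.1783, 0.0905]
tcp_rot: [[0.112, 0.994, -0.0], [0.994, -0.112, -0.001], [-0.001, -0.0, -1.0]]
force: [0.4, -0.3, -2.4]
width: 0.0149
finger_force: 29.9
```

send_rows(
  series=[0,0,-0.25,0,0,0,0,0,0,-0.42,0,0,0,0,-0.2,0,-0.42,0,0,-0.03,0,-0.5,0,-0.42,0,0,-0.06,0,-0.9,0,-0.42,0,0,-0.1,0,-1.3,0,-0.42,0,0,-0.14,0,-1.7,0,-0.42,0,0,-0.18,0,-2.1,0,-0.42,0,0,-0.22,0,-2.5,0,-0.42,0,0,-0.26,0,-2.9,0,-0.42,0,0,-0.3,0,-3.3,-0.03,-0.42,0,0,-0.3,0,-3.7,-0.06,-0.42,0,0,-0.3,0],
)

```text
clock: 44.42
position: [0.4599, 0.0685, 0.1033]
tcp_rot: [[-0.188, 0.982, 0.001], [0.982, 0.188, 0.0], [0.0, 0.001, -1.0]]
force: [0.5, -0.1, -2.0]
width: 0.0148
finger_force: 29.9
```

send_rows(
  series=[-0.2,0,0,0,0,0,0,-0.4,0,0,0,0,0,0,-0.6,0,0,0,0,0,0,-0.8,0,0,0,0,0,0,-0.95,0,0,0,0,0,0,-1.05,0,0,0,0,0,0,-1.1,0,0,0,0,0,0],
)

```text
clock: 45.0
position: [0.4663, 0.0366, 0.1031]
tcp_rot: [[-0.188, 0.982, 0.0], [0.982, 0.188, 0.0], [-0.0, 0.0, -1.0]]
force: [-1.0, 0.0, -2.2]
width: 0.015
finger_force: 29.9
```

send_rows(
  series=[-0.05,0,0,0,0,0,0,-0.1,0,0,0,0,0,0,-0.15,0,0,0,0,0,0,-0.2,0,0,0,0,0,0],
)

```text
clock: 45.33
position: [0.4672, 0.0312, 0.1031]
tcp_rot: [[-0.188, 0.982, 0.0], [0.982, 0.188, 0.0], [0.0, 0.0, -1.0]]
force: [0.4, -0.4, -2.1]
width: 0.0148
finger_force: 29.9
```

No resistance at the mouth this time. I'll continue in.

send_rows(
  series=[-0.07,0,0,0,0,0,0,-0.14,0,0,0,0,0,0,-0.21,0,0,0,0,0,0,-0.28,0,0,0,0,0,0,-0.35,0,0,0,0,0,0],
)

```text
clock: 45.75
position: [0.4692, 0.0205, 0.1031]
tcp_rot: [[-0.188, 0.982, 0.0], [0.982, 0.188, 0.0], [0.0, 0.0, -1.0]]
force: [-0.0, 0.6, -2.7]
width: 0.015
finger_force: 29.9
```

send_rows(
  series=[-0.07,0,0,0,0,0,0,-0.14,0,0,0,0,0,0,-0.21,0,0,0,0,0,0,-0.28,0,0,0,0,0,0,-0.35,0,0,0,0,0,0,-0.42,0,0,0,0,0,0],
)

```text
clock: 46.25
position: [0.4716, 0.0082, 0.1031]
tcp_rot: [[-0.188, 0.982, 0.0], [0.982, 0.188, 0.0], [0.0, 0.0, -1.0]]
force: [-0.2, -0.1, -2.6]
width: 0.0152
finger_force: 29.9
```

send_rows(
  series=[-0.07,0,0,0,0,0,0,-0.14,0,0,0,0,0,0,-0.21,0,0,0,0,0,0,-0.28,0,0,0,0,0,0],
)

```text
clock: 46.58
position: [0.4732, -0.0001, 0.1031]
tcp_rot: [[-0.188, 0.982, 0.0], [0.982, 0.188, 0.0], [0.0, 0.0, -1.0]]
force: [0.0, 0.2, -1.9]
width: 0.015
finger_force: 29.9
```

send_rows(
  series=[-0.04,0,0,0,0,0,0,-0.08,0,0,0,0,0,0,-0.12,0,0,0,0,0,0],
)

```text
clock: 46.83
position: [0.474, -0.0029, 0.1031]
tcp_rot: [[-0.188, 0.982, 0.0], [0.982, 0.188, 0.001], [0.001, 0.001, -1.0]]
force: [0.2, 2.5, -2.0]
width: 0.0155
finger_force: 29.9
```

send_rows(
  series=[-0.04,0,0,0,0,0,0,-0.08,0,0,0,0,0,0,-0.08,0,0,0,0,0,0],
)

```text
clock: 47.08
position: [0.4743, -0.0046, 0.1032]
tcp_rot: [[-0.189, 0.982, 0.0], [0.982, 0.189, 0.002], [0.002, 0.001, -1.0]]
force: [-0.6, 5.1, -0.9]
width: 0.0151
finger_force: 29.9
```

```bash
python3 - <<'E'
from h import *
c=snap('wrist','w20.png');d=snap('side','d20.png');e=snap('scene','s20.png');s=read_state();print(s['position'],s['force'],s['wrist_torque'])
o=np.zeros((600,800,3),np.uint8)
o[:400,:400]=cv2.resize(d['pixels'][225:275,315:365,::-1],(400,400),interpolation=cv2.INTER_CUBIC)
o[:400,400:]=cv2.resize(e['pixels'][195:265,262:332,::-1],(400,400),interpolation=cv2.INTER_CUBIC)
o[400:,:300]=c['pixels'][280:480,170:470,::-1]
o[400:,320:720]=cv2.resize(d['pixels'][285:385,300:500,::-1],(400,200))
cv2.imwrite('pics/v20.png',o)
E
```

```text
[ 0.47432503 -0.00485603  0.10315383] [-1.28454597  4.81341142 -0.91685308] [ 1.18334498  0.20270506 -0.05379866]
```

View pics/v20.png

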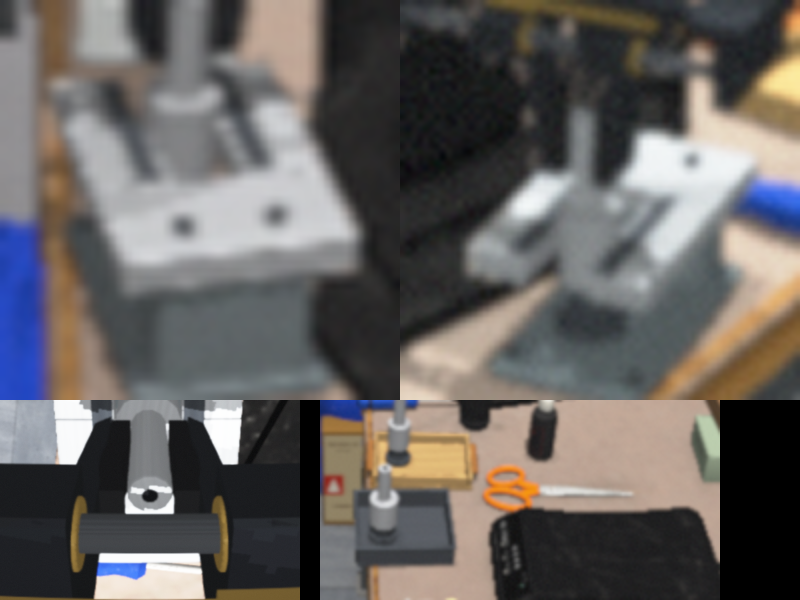

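Post 3 sits at the step, with its post axis between the two rails of the gauge. Posts 1 and 2 stand upright in the tray at about (395,430) and the pan at about (383,510). Post 1 met a sideways load at the step, so I'll cross-check its journal width in the images before going on.

```bash
python3 - <<'E'
from h import *
# width profiles at mid-journal height, in px, vs prediction for 25/30/35
for f,n,p,h0 in [('d20.png','post1',(.4685,-.287),.006),('d20.png','post2',(.443,-.431),.003),('d14.png','post1',(.4685,-.287),.006)]:
    c=load(f); R=c['R'][0][:2]; R=R/np.linalg.norm(R)
    for hh in (.055,.09):
        q=np.array([*p,h0+hh]); u,v=proj(c,q)
        pr=[round(float(np.hypot(*(proj(c,q+np.r_[R*d/2,0])-proj(c,q-np.r_[R*d/2,0])))),1) for d in (.016,.025,.03,.035)]
        g=cv2.cvtColor(c['pixels'],cv2.COLOR_RGB2GRAY)
        print(f,n,hh,round(u,1),round(v,1),pr,g[int(round(v)),int(u)-13:int(u)+15].tolist())
E
```

```text
d20.png post1 0.055 339.4 298.1 [6.0, 9.3, 11.2, 13.0] [153, 167, 170, 169, 169, 171, 169, 159, 149, 171, 196, 198, 196, 201, 203, 200, 197, 186, 165, 156, 162, 165, 164, 162, 163, 162, 162, 163]
d20.png post1 0.09 339.8 287.7 [6.0, 9.4, 11.3, 13.2] [55, 60, 59, 58, 58, 58, 62, 61, 63, 62, 76, 104, 126, 134, 135, 127, 104, 78, 66, 63, 62, 77, 114, 139, 144, 145, 146, 146]
d20.png post2 0.055 331.9 335.9 [6.5, 10.2, 12.2, 14.2] [76, 65, 60, 61, 60, 61, 86, 142, 187, 211, 217, 211, 203, 202, 211, 218, 221, 221, 218, 199, 152, 93, 62, 59, 59, 60, 61, 61]
d20.png post2 0.09 332.2 325.1 [6.6, 10.3, 12.4, 14.5] [128, 100, 70, 81, 120, 135, 126, 117, 114, 108, 111, 124, 132, 136, 132, 126, 120, 123, 126, 127, 127, 127, 127, 128, 128, 126, 127, 127]
d14.png post1 0.055 339.4 298.1 [6.0, 9.3, 11.2, 13.0] [111, 113, 112, 113, 113, 115, 114, 111, 120, 148, 169, 176, 175, 175, 176, 175, 175, 167, 144, 119, 111, 109, 109, 108, 109, 108, 109, 109]
d14.png post1 0.09 339.8 287.7 [6.0, 9.4, 11.3, 13.2] [52, 53, 52, 49, 53, 53, 54, 55, 55, 58, 74, 104, 127, 136, 137, 130, 105, 77, 64, 63, 60, 66, 78, 91, 98, 97, 99, 99]
```

```bash
python3 - <<'E'
from h import *
def prof(f,n,p,hs):
    c=load(f); R=c['R'][0][:2]; R=R/np.linalg.norm(R); g=cv2.GaussianBlur(c['pixels'],(0,0),.6).astype(np.float32)
    for z in hs:
        q=np.array([*p,z]); a=proj(c,q+np.r_[R*.03,0]); b=proj(c,q-np.r_[R*.03,0])
        t=np.linspace(0,1,61); xs=(b[0]+(a[0]-b[0])*t).astype(np.float32)[None]; ys=(b[1]+(a[1]-b[1])*t).astype(np.float32)[None]
        s=cv2.remap(g,xs,ys,cv2.INTER_LINEAR)[0]; gr=np.abs(np.gradient(s,axis=0)).sum(1)
        pk=[(i-30,int(gr[i])) for i in range(1,60) if gr[i]>gr[i-1] and gr[i]>=gr[i+1] and gr[i]>8]
        print(f,n,z,pk)
prof('d14.png','post1',(.4685,-.287),[.045,.055,.065,.09,.1])
prof('d20.png','post2',(.443,-.431),[.045,.055,.065])
prof('d20.png','post3',(.4745,-.003),[.085,.078])
prof('w1.png','post1',(.4923,.3355),[.07,.066,.06,.1])
prof('w1.png','post2',(.4979,.388),[.07,.066,.06,.1])
prof('w1.png','post3',(.5033,.4388),[.07,.066,.06])
prof('w2.png','post1',(.4923,.3355),[.07,.06,.05])
prof('w2.png','post2',(.4979,.388),[.07,.06,.05])
prof('scene0.png','post2',(.4979,.388),[.06,.05])
prof('scene0.png','post3',(.5033,.4388),[.06,.05])
prof('s14.png','post1',(.4685,-.287),[.06,.05])
E
```

```text
d14.png post1 0.045 [(-29, 8), (-15, 11), (14, 14)]
d14.png post1 0.055 [(-16, 8), (-10, 12), (-7, 11), (9, 11)]
d14.png post1 0.065 [(-16, 23), (6, 10), (14, 26)]
d14.png post1 0.09 [(-8, 20), (5, 18), (21, 9)]
d14.png post1 0.1 [(-9, 25), (7, 25), (23, 28)]
d20.png post2 0.045 [(-15, 11), (-11, 8), (14, 14)]
d20.png post2 0.055 [(-18, 41), (-16, 41), (14, 47)]
d20.png post2 0.065 [(-18, 74), (-9, 33), (6, 33), (16, 62)]
d20.png post3 0.085 [(-23, 10), (-20, 9), (-5, 9), (14, 16), (20, 9), (23, 14)]
d20.png post3 0.078 [(-20, 19), (-10, 16), (14, 31), (17, 40), (27, 21)]
w1.png post1 0.07 [(-16, 34), (-8, 117), (8, 132), (15, 29), (28, 87)]
w1.png post1 0.066 [(-16, 51), (-13, 23), (-7, 114), (7, 126), (15, 33), (29, 92)]
w1.png post1 0.06 [(-15, 72), (-12, 33), (-7, 116), (7, 115), (13, 8), (16, 36)]
w1.png post1 0.1 [(-15, 17), (-12, 12), (-8, 154), (-3, 62), (4, 52), (8, 168), (25, 91)]
w1.png post2 0.07 [(-22, 10), (-18, 51), (-8, 124), (8, 112), (17, 50), (20, 14), (27, 93)]
w1.png post2 0.066 [(-22, 10), (-18, 55), (-15, 8), (-8, 113), (7, 109), (17, 47), (20, 13), (28, 106)]

[... 686 characters left out ...]
.png post1 0.05 [(-15, 200), (6, 30), (11, 30), (15, 198)]
w2.png post2 0.07 [(-26, 116), (-18, 57), (-9, 78), (8, 70), (13, 28), (17, 157), (20, 91), (26, 114)]
w2.png post2 0.06 [(-28, 116), (-19, 62), (-9, 68), (8, 65), (14, 28), (19, 134), (21, 80), (27, 119)]
w2.png post2 0.05 [(-20, 63), (-8, 97), (7, 70), (12, 16), (15, 13), (19, 78), (22, 30), (29, 112)]
scene0.png post2 0.06 [(-3, 38), (13, 28), (19, 43)]
scene0.png post2 0.05 [(-17, 25), (-8, 12), (3, 11), (18, 56)]
scene0.png post3 0.06 [(-14, 17), (-1, 24), (11, 34), (18, 61)]
scene0.png post3 0.05 [(-14, 35), (18, 58), (26, 35)]
s14.png post1 0.06 [(-15, 15), (-11, 20), (17, 32), (20, 26)]
s14.png post1 0.05 [(-11, 8), (19, 17)]
```

The gradient profiles measure 30 mm for post 1, 35 mm for post 2 and 30 mm for post 3, which agrees with all three gauge results. Post 3 is good, so I'll take it to the tray.

send_rows(
  series=[0.2,0,0,0,0,0,0,0.5,0,0,0,0,0,0,0.9,0,0,0,0,0,0,1.3,0,0,0,0,0,0,1.7,0,0,0,0,0,0,2.1,0,0,0,0,0,0,2.5,0,0,0,0,0,0,2.5,0,-0.4,0,0,0,0,2.5,0,-1.2,0,0,0,0,2.5,0,-2.2,0,0,0,0,2.5,0,-3.2,0,0,0,0,2.5,0,-4,0,0,0,0],
)

```text
clock: 48.23
position: [0.4598, 0.0675, 0.2248]
tcp_rot: [[-0.187, 0.982, 0.0], [0.982, 0.187, -0.001], [-0.001, -0.0, -1.0]]
force: [1.0, 0.3, -2.0]
width: 0.015
finger_force: 29.9
```

```bash
python3 - <<'E'
from h import *
c=snap('side','d21.png')['pixels'];r=load('d14.png')['pixels']
for n,(x0,y0,x1,y1) in {'tray':(326,298,382,330),'pan':(314,332,372,372)}.items():
    m=cv2.matchTemplate(c[y0-20:y1+20,x0-20:x1+20],r[y0:y1,x0:x1],cv2.TM_CCOEFF_NORMED); _,v,_,l=cv2.minMaxLoc(m); print(n,round(v,2),(l[0]-20,l[1]-20))
s=read_state();print(s['position'],s['width'])
E
```

```text
tray 0.89 (0, 0)
pan 0.74 (0, 0)
[0.46202715 0.06809487 0.22825876] 0.015043707393915296
```

send_rows(
  series=[-0.4,0,0,0,0,0,0,-1.2,0,0,0,0,0,0,-2.3,0,0,0,0,0,0,-3.5,0,0,0,0,0,0,-4.7,0,0,0,0,0,0,-5.9,-0.05,0,0,0,0,0,-7.1,-0.1,0,0,0,0,0,-8.3,-0.12,0,0,0,0,0,-9.5,-0.12,0,0,0,0,0,-10.7,-0.12,0,0,0,0,0,-11.7,-0.12,0,0,0,0,0,-12.3,-0.12,0,0,0,0,0],
)

```text
clock: 49.28
position: [0.5245, -0.3003, 0.2219]
tcp_rot: [[-0.183, 0.983, -0.003], [0.983, 0.182, -0.003], [-0.003, -0.003, -1.0]]
force: [0.6, 0.5, -2.0]
width: 0.015
finger_force: 29.9
```

send_rows(
  series=[0,0,0,0,0,0,0,0,0,0.6,0,0,0,0,0,0,1.4,0,0,0,0,0,0,2.2,0,0,0,0,0,0,3,0,0,0,0,0,0,3.5,0,0,0,0,0,0,3.5,0,0,0,0,0,0,3.5,0,0,0,0],
)

```text
clock: 49.95
position: [0.525, -0.2941, 0.1172]
tcp_rot: [[-0.189, 0.982, -0.003], [0.982, 0.189, 0.001], [0.002, -0.003, -1.0]]
force: [-0.7, -0.3, -2.2]
width: 0.0149
finger_force: 29.9
```

Now to lower it. Floor contact should come with the TCP at about 0.088.

send_rows(
  series=[0,0,0.3,0,0,0,0,0,0,0.6,0,0,0,0,0,0,0.8,0,0,0,0,0,0,0.9,0,0,0,0,0,0,0.96,0,0,0,0,0,0,1,0,0,0,0,0,0,1,0,0,0,0],
)

```text
clock: 50.53
position: [0.5262, -0.2954, 0.089]
tcp_rot: [[-0.188, 0.982, 0.001], [0.982, 0.188, -0.001], [-0.001, 0.0, -1.0]]
force: [-1.0, 0.3, 2.0]
width: 0.0153
finger_force: 30.0
```

send_rows(
  series=[0,0,0.04,0,0,0,0,0,0,0.04,0,0,0,0,0,0,0,0,0,0,0.4,0,0,0,0,0,0,0.4,0,0,0,0,0,0,0.4,0,0,0,0,0,0,0.4,0,0,-0.4,0,0,0,0.4,0,0,-1,0,0,0,0.4,0,0,-2,0,0,0,0.4,0,0,-3.2,0,0,0,0.4,0,0,-4.1,0,0,0,0.4,0,0,-4.1,0,0,0,0.4],
)

```text
clock: 51.53
position: [0.5296, -0.2963, 0.2176]
tcp_rot: [[-0.187, 0.982, 0.011], [0.982, 0.188, -0.004], [-0.006, 0.01, -1.0]]
force: [2.2, -0.5, -0.0]
width: 0.0353
finger_force: 0.0
```

send_rows(
  series=[1,0,-0.5,0,0,0,0.4,2,0,-0.5,0,0,0,0.4,3,0,-0.5,0,0,0,0.4,4,0,-0.5,0,0,0,0.4,4,0,-0.5,0,0,0,0.4,4,0,-0.5,0,0,0,0.4,4,0,-0.5,0,0,0,0.4],
)

```text
clock: 52.12
position: [0.5035, -0.1781, 0.2262]
tcp_rot: [[-0.187, 0.982, 0.0], [0.982, 0.187, -0.001], [-0.001, -0.0, -1.0]]
force: [-0.6, -0.2, -0.4]
width: 0.0355
finger_force: 0.0
```

```bash
python3 - <<'E'
from h import *
d=snap('side','d22.png');e=snap('scene','s22.png');hole('22',x0=150,x1=500,y0=200,y1=475)
r=load('scene0.png')
# each standing post: dark-bright edge check by profile at stem & journal
for c,n in ((d,'side'),(e,'scene')):
    R=c['R'][0][:2];R/=np.linalg.norm(R)
    for p,h0 in (((.4685,-.287),.006),((.527,-.289),.006),((.443,-.431),.003)):
        for z in (.09,.104):
            q=np.array([*p,h0+z]);a=proj(c,q+np.r_[R*.025,0]);b=proj(c,q-np.r_[R*.025,0]);t=np.linspace(0,1,17)
            s=cv2.remap(cv2.cvtColor(c['pixels'],cv2.COLOR_RGB2GRAY),(b[0]+(a[0]-b[0])*t).astype(np.float32)[None],(b[1]+(a[1]-b[1])*t).astype(np.float32)[None],1)[0]; print(n,p,z,s.tolist())
E
```

```text
52.2667 [ 0.5034 -0.1789  0.2259] [[-0.185, 0.983, -0.0], [0.983, 0.185, -0.001], [-0.001, -0.0, -1.0]] [-0.1 -0.7  1. ] 0.035544634642477174
side (0.4685, -0.287) 0.09 [61, 61, 62, 61, 64, 84, 114, 131, 136, 129, 102, 74, 64, 62, 73, 106, 129]
side (0.4685, -0.287) 0.104 [89, 91, 92, 91, 92, 111, 149, 173, 176, 167, 135, 103, 91, 85, 84, 126, 176]
side (0.527, -0.289) 0.09 [136, 135, 134, 135, 135, 130, 122, 127, 135, 137, 132, 130, 132, 128, 98, 50, 29]
side (0.527, -0.289) 0.104 [206, 208, 209, 208, 207, 201, 201, 196, 178, 189, 172, 105, 44, 30, 24, 25, 27]
side (0.443, -0.431) 0.09 [80, 123, 132, 121, 115, 111, 121, 133, 136, 130, 121, 124, 128, 129, 129, 129, 129]
side (0.443, -0.431) 0.104 [76, 81, 88, 137, 170, 149, 152, 172, 169, 163, 168, 187, 195, 195, 194, 190, 190]
scene (0.4685, -0.287) 0.09 [112, 97, 94, 98, 108, 129, 142, 142, 141, 140, 139, 137, 132, 122, 103, 81, 64]
scene (0.4685, -0.287) 0.104 [23, 24, 28, 28, 28, 43, 83, 129, 156, 167, 168, 166, 163, 176, 190, 193, 189]
scene (0.527, -0.289) 0.09 [153, 133, 116, 101, 81, 57, 50, 75, 113, 134, 141, 137, 120, 82, 44, 26, 22]
scene (0.527, -0.289) 0.104 [22, 19, 19, 21, 19, 19, 38, 79, 116, 137, 145, 141, 123, 83, 44, 34, 36]
scene (0.443, -0.431) 0.09 [218, 217, 219, 220, 221, 217, 200, 166, 145, 142, 159, 201, 233, 246, 244, 235, 224]
scene (0.443, -0.431) 0.104 [216, 215, 213, 209, 204, 197, 183, 165, 161, 160, 158, 154, 157, 175, 180, 172, 148]
```

```bash
python3 - <<'E'
from h import *
d=load('d22.png');a=d['pixels'].astype(int);b=load('d21.png')['pixels'].astype(int)
m=(np.abs(a-b).sum(2)>60).astype(np.uint8);m[:270]=0;m[335:]=0;m[:,:340]=0;m[:,395:]=0
n,l,st,ce=cv2.connectedComponentsWithStats(m);print([s.tolist() for s in st[1:] if s[4]>15])
print(proj(d,[.527,-.289,.118]),proj(d,[.527,-.289,.006]))
E
```

```text
[[340, 270, 21, 10, 101], [343, 289, 29, 33, 512]]
[362.31120377 281.40580815] [360.1560899  314.20963879]
```

```bash
python3 -c "
from rig import job_done
print(job_done())"
```

```text
the job is handed in; nothing more can be done
None
```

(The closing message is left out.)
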